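Fit the water gauges to the planters by the door

TASK

Lift the clear lid off the gauge caddy by its knob and stand it in the top red tray, then lower one water gauge, foot first, into the shaft of every white planter on the shelf until it stands on the bottom of the shaft, so that it reads the depth truly. Leave the spare gauges standing in the caddy and put the lid back squarely on it; keep the planters upright and leave the other things on the shelf where they are.

Things in the scene. Friction and masses are not known exactly. Their poses are not given: they have to be found in the camera images.
- pot1_shaft (a point): Centre of the mouth of the gauge shaft of a loose white cube planter (108 mm square, 100 mm high, 0.95 kg; may be absent: None). Shaft: blind black sleeve, 24 mm square inside, floor 95 mm below this mouth, which is 100 mm above the planter's foot. z up; x points to the plant, which begins 22 mm along x, is 68 mm wide and reaches 45 mm above the mouth; the planter's middle is 28 mm along x.
- pot2_shaft (a point): Centre of the mouth of the gauge shaft of a loose white cube planter (108 mm square, 100 mm high, 0.95 kg; may be absent: None). Shaft: blind black sleeve, 24 mm square inside, floor 95 mm below this mouth, which is 100 mm above the planter's foot. z up; x points to the plant, which begins 22 mm along x, is 68 mm wide and reaches 45 mm above the mouth; the planter's middle is 28 mm along x.
- pot3_shaft (a point): Centre of the mouth of the gauge shaft of a loose white cube planter (108 mm square, 100 mm high, 0.95 kg; may be absent: None). Shaft: blind black sleeve, 24 mm square inside, floor 95 mm below this mouth, which is 100 mm above the planter's foot. z up; x points to the plant, which begins 22 mm along x, is 68 mm wide and reaches 45 mm above the mouth; the planter's middle is 28 mm along x.
- pot4_shaft (a point): Centre of the mouth of the gauge shaft of a loose white cube planter (108 mm square, 100 mm high, 0.95 kg; may be absent: None). Shaft: blind black sleeve, 24 mm square inside, floor 95 mm below this mouth, which is 100 mm above the planter's foot. z up; x points to the plant, which begins 22 mm along x, is 68 mm wide and reaches 45 mm above the mouth; the planter's middle is 28 mm along x.
- gauge1_mid (a point): Middle (67.5 mm above the foot) of a loose water gauge, all four alike: clear round tube, 14 mm in diameter with black rings and flat foot, topped by a round grey head 22 mm in diameter, 24 mm high; 135 mm long in all, 40 g; z points to the head. Starts upright in the caddy, foot 6 mm above the table. On the floor of a planter's shaft its middle is 27.5 mm below the mouth.
- gauge2_mid (a point): Middle (67.5 mm above the foot) of a loose water gauge, all four alike: clear round tube, 14 mm in diameter with black rings and flat foot, topped by a round grey head 22 mm in diameter, 24 mm high; 135 mm long in all, 40 g; z points to the head. Starts upright in the caddy, foot 6 mm above the table. On the floor of a planter's shaft its middle is 27.5 mm below the mouth.
- gauge3_mid (a point): Middle (67.5 mm above the foot) of a loose water gauge, all four alike: clear round tube, 14 mm in diameter with black rings and flat foot, topped by a round grey head 22 mm in diameter, 24 mm high; 135 mm long in all, 40 g; z points to the head. Starts upright in the caddy, foot 6 mm above the table. On the floor of a planter's shaft its middle is 27.5 mm below the mouth.
- gauge4_mid (a point): Middle (67.5 mm above the foot) of a loose water gauge, all four alike: clear round tube, 14 mm in diameter with black rings and flat foot, topped by a round grey head 22 mm in diameter, 24 mm high; 135 mm long in all, 40 g; z points to the head. Starts upright in the caddy, foot 6 mm above the table. On the floor of a planter's shaft its middle is 27.5 mm below the mouth.
- caddy: Fixed black base of a windowsill propagator, 122 mm square, used as gauge caddy; origin under its centre, z up, x and y along its sides. Its 104 mm square insert, 45 mm high, has four blind cells 17 mm square, centred 28 mm either way of the middle along x and y, floors 6 mm up. Round the insert runs a ledge, 30 mm up, for the lid.
- lid_knob (a point): Centre of the round black knob (28 mm in diameter, 22 mm high, on a thin neck) of the propagator's loose clear lid: a square hood, 118 mm outside, 112 mm inside, 126 mm high without knob, 0.25 kg; x, y along its sides, z up. Its lower edge is 153 mm below this point, its roof 27 mm below. Seated on the caddy, square to it (any quarter turn), this point is 183 mm up; 4 mm play round the insert.
- tray_floor (a point): Centre of the inner floor of the top tray of a fixed stack of three red trays; z up. The floor is 142 mm (x) by 164 mm (y) inside walls that rise 16 mm, and is 16 mm above the table.
- rook: Bystander: wooden chess rook, 40 mm across, 62 mm high; origin under its centre.
- ramekin: Bystander: glass ramekin, 84 mm across, 45 mm high; origin under its centre.
- dice_cup: Bystander: dark silicone dice cup, 80 mm across, 92 mm high; origin under its centre.
- feed_bottle: Bystander: green plant-feed bottle, 52 mm across, 130 mm high; origin under its centre.
- cork_coaster: Bystander: cork coaster, 90 mm across, 8 mm thick; origin under its centre.
Things that resemble listed ones, but are neither listed nor needed, are in the scene too. What is shaped like the part that bears pot1_shaft but blue is not meant. Leave any green look-alike of the part that bears lid_knob alone.

How it is judged (in metres and radians):
On the way, in this order (a step that is already met when the one before it is completed fails the run):
1. the lid stands in the top red tray (z of lid_knob in the frame of tray_floor between 0.143 and 0.158 m and horizontal distance between lid_knob and tray_floor below 0.045 m and angle between lid_knob's own z axis and vertical below 0.06 rad), for 0.2 s.
2. a gauge stands on the bottom of the shaft of every planter present (((z of gauge1_mid in the frame of pot1_shaft below -0.023 m and horizontal distance between gauge1_mid and pot1_shaft below 0.015 m and angle between gauge1_mid's own z axis and vertical below 0.2 rad) or (z of gauge2_mid in the frame of pot1_shaft below -0.023 m and horizontal distance between gauge2_mid and pot1_shaft below 0.015 m and angle between gauge2_mid's own z axis and vertical below 0.2 rad) or (z of gauge3_mid in the frame of pot1_shaft below -0.023 m and horizontal distance between gauge3_mid and pot1_shaft below 0.015 m and angle between gauge3_mid's own z axis and vertical below 0.2 rad) or (z of gauge4_mid in the frame of pot1_shaft below -0.023 m and horizontal distance between gauge4_mid and pot1_shaft below 0.015 m and angle between gauge4_mid's own z axis and vertical below 0.2 rad)) and ((z of gauge1_mid in the frame of pot2_shaft below -0.023 m and horizontal distance between gauge1_mid and pot2_shaft below 0.015 m and angle between gauge1_mid's own z axis and vertical below 0.2 rad) or (z of gauge2_mid in the frame of pot2_shaft below -0.023 m and horizontal distance between gauge2_mid and pot2_shaft below 0.015 m and angle between gauge2_mid's own z axis and vertical below 0.2 rad) or (z of gauge3_mid in the frame of pot2_shaft below -0.023 m and horizontal distance between gauge3_mid and pot2_shaft below 0.015 m and angle between gauge3_mid's own z axis and vertical below 0.2 rad) or (z of gauge4_mid in the frame of pot2_shaft below -0.023 m and horizontal distance between gauge4_mid and pot2_shaft below 0.015 m and angle between gauge4_mid's own z axis and vertical below 0.2 rad)) and ((z of gauge1_mid in the frame of pot3_shaft below -0.023 m and horizontal distance between gauge1_mid and pot3_shaft below 0.015 m and angle between gauge1_mid's own z axis and vertical below 0.2 rad) or (z of gauge2_mid in the frame of pot3_shaft below -0.023 m and horizontal distance between gauge2_mid and pot3_shaft below 0.015 m and angle between gauge2_mid's own z axis and vertical below 0.2 rad) or (z of gauge3_mid in the frame of pot3_shaft below -0.023 m and horizontal distance between gauge3_mid and pot3_shaft below 0.015 m and angle between gauge3_mid's own z axis and vertical below 0.2 rad) or (z of gauge4_mid in the frame of pot3_shaft below -0.023 m and horizontal distance between gauge4_mid and pot3_shaft below 0.015 m and angle between gauge4_mid's own z axis and vertical below 0.2 rad)) and ((z of gauge1_mid in the frame of pot4_shaft below -0.023 m and horizontal distance between gauge1_mid and pot4_shaft below 0.015 m and angle between gauge1_mid's own z axis and vertical below 0.2 rad) or (z of gauge2_mid in the frame of pot4_shaft below -0.023 m and horizontal distance between gauge2_mid and pot4_shaft below 0.015 m and angle between gauge2_mid's own z axis and vertical below 0.2 rad) or (z of gauge3_mid in the frame of pot4_shaft below -0.023 m and horizontal distance between gauge3_mid and pot4_shaft below 0.015 m and angle between gauge3_mid's own z axis and vertical below 0.2 rad) or (z of gauge4_mid in the frame of pot4_shaft below -0.023 m and horizontal distance between gauge4_mid and pot4_shaft below 0.015 m and angle between gauge4_mid's own z axis and vertical below 0.2 rad))), for 0.3 s.
3. the lid is back on the caddy (z of lid_knob in the frame of caddy below 0.187 m and horizontal distance between lid_knob and caddy below 0.01 m and angle between lid_knob's own z axis and vertical below 0.05 rad), for 0.2 s.
At the end, for the whole second after the job is handed in: Every planter present is upright (0.1 rad) with a gauge on the bottom of its shaft (middle 23 mm or more below the mouth, 0.2 rad of upright); the other gauges stand in the caddy; the lid is seated (knob centre under 187 mm up, within 10 mm of the caddy's middle, level to 0.05 rad) (all of step 2 and all of step 3 and ((z of gauge1_mid in the frame of pot1_shaft below -0.023 m and horizontal distance between gauge1_mid and pot1_shaft below 0.015 m and angle between gauge1_mid's own z axis and vertical below 0.2 rad) or (z of gauge1_mid in the frame of pot2_shaft below -0.023 m and horizontal distance between gauge1_mid and pot2_shaft below 0.015 m and angle between gauge1_mid's own z axis and vertical below 0.2 rad) or (z of gauge1_mid in the frame of pot3_shaft below -0.023 m and horizontal distance between gauge1_mid and pot3_shaft below 0.015 m and angle between gauge1_mid's own z axis and vertical below 0.2 rad) or (z of gauge1_mid in the frame of pot4_shaft below -0.023 m and horizontal distance between gauge1_mid and pot4_shaft below 0.015 m and angle between gauge1_mid's own z axis and vertical below 0.2 rad) or (z of gauge1_mid in the frame of caddy below 0.08 m and horizontal distance between gauge1_mid and caddy below 0.06 m and angle between gauge1_mid's own z axis and vertical below 0.2 rad)) and ((z of gauge2_mid in the frame of pot1_shaft below -0.023 m and horizontal distance between gauge2_mid and pot1_shaft below 0.015 m and angle between gauge2_mid's own z axis and vertical below 0.2 rad) or (z of gauge2_mid in the frame of pot2_shaft below -0.023 m and horizontal distance between gauge2_mid and pot2_shaft below 0.015 m and angle between gauge2_mid's own z axis and vertical below 0.2 rad) or (z of gauge2_mid in the frame of pot3_shaft below -0.023 m and horizontal distance between gauge2_mid and pot3_shaft below 0.015 m and angle between gauge2_mid's own z axis and vertical below 0.2 rad) or (z of gauge2_mid in the frame of pot4_shaft below -0.023 m and horizontal distance between gauge2_mid and pot4_shaft below 0.015 m and angle between gauge2_mid's own z axis and vertical below 0.2 rad) or (z of gauge2_mid in the frame of caddy below 0.08 m and horizontal distance between gauge2_mid and caddy below 0.06 m and angle between gauge2_mid's own z axis and vertical below 0.2 rad)) and ((z of gauge3_mid in the frame of pot1_shaft below -0.023 m and horizontal distance between gauge3_mid and pot1_shaft below 0.015 m and angle between gauge3_mid's own z axis and vertical below 0.2 rad) or (z of gauge3_mid in the frame of pot2_shaft below -0.023 m and horizontal distance between gauge3_mid and pot2_shaft below 0.015 m and angle between gauge3_mid's own z axis and vertical below 0.2 rad) or (z of gauge3_mid in the frame of pot3_shaft below -0.023 m and horizontal distance between gauge3_mid and pot3_shaft below 0.015 m and angle between gauge3_mid's own z axis and vertical below 0.2 rad) or (z of gauge3_mid in the frame of pot4_shaft below -0.023 m and horizontal distance between gauge3_mid and pot4_shaft below 0.015 m and angle between gauge3_mid's own z axis and vertical below 0.2 rad) or (z of gauge3_mid in the frame of caddy below 0.08 m and horizontal distance between gauge3_mid and caddy below 0.06 m and angle between gauge3_mid's own z axis and vertical below 0.2 rad)) and ((z of gauge4_mid in the frame of pot1_shaft below -0.023 m and horizontal distance between gauge4_mid and pot1_shaft below 0.015 m and angle between gauge4_mid's own z axis and vertical below 0.2 rad) or (z of gauge4_mid in the frame of pot2_shaft below -0.023 m and horizontal distance between gauge4_mid and pot2_shaft below 0.015 m and angle between gauge4_mid's own z axis and vertical below 0.2 rad) or (z of gauge4_mid in the frame of pot3_shaft below -0.023 m and horizontal distance between gauge4_mid and pot3_shaft below 0.015 m and angle between gauge4_mid's own z axis and vertical below 0.2 rad) or (z of gauge4_mid in the frame of pot4_shaft below -0.023 m and horizontal distance between gauge4_mid and pot4_shaft below 0.015 m and angle between gauge4_mid's own z axis and vertical below 0.2 rad) or (z of gauge4_mid in the frame of caddy below 0.08 m and horizontal distance between gauge4_mid and caddy below 0.06 m and angle between gauge4_mid's own z axis and vertical below 0.2 rad)) and angle between each of pot1_shaft, pot2_shaft, pot3_shaft, pot4_shaft's own z axis and vertical below 0.1 rad); the robot touches nothing.
It fails at once if a planter is tipped by more than 0.35 rad (angle between any of pot1_shaft, pot2_shaft, pot3_shaft, pot4_shaft's own z axis and vertical above 0.35 rad).
It fails at once if a bystander is moved by more than 40 mm (distance of any of rook, ramekin, dice_cup, feed_bottle, cork_coaster from where it was at the start of the episode above 0.04 m).
Of pot1, pot2, pot3, pot4 only 2 to 4 are there at a start; the rules pass over those that are not, and their reading is None.
At some moment in a run one of pot1, pot2, pot3, pot4 may be knocked a few centimetres aside while the robot is not near it.
It also fails if it takes over 210 s, if anything falls off the work surface, if the arm or the gripper's body presses on something with over 40 N, if the wrist force passes 120 N, or if a joint passes its speed limit or range.

ROBOT

A 7-joint arm with a two-finger parallel gripper is mounted at the origin on the work surface. World frame = base frame: x ahead of the robot, y to its left, z up, the work surface at z = 0. Lengths are in mm, angles in rad, forces in N, time in s.
With the tool pointing down it reaches from about 400 to 875 mm from the base axis. Payload 4.4 kg.
Tool frame: the origin (TCP) lies at the very end of the fingers, on their centre line; the grasp point (between the pads) lies 19 mm behind it (ctrl.grasp_offset is the distance from the TCP to the grasp point, in mm); z points along the fingers, y is the line along which they close (so a half turn about z gives the same grasp; the last joint's range is limited). The gripper opens to 85 mm and grips with 20 to 120 N. Pads are 22 mm wide; open, the fingers measure 114 mm over their backs; the gripper's body (76 mm by 85 mm) begins 54 mm behind the grasp point. The pads swing forward as they close: fully open they stand 13 mm farther back than shut.
Start: joints at [1.105, 0.628, 0.038, 1.517, -0.027, 0.996, -0.02], TCP at [253.03, -598.743, 231.313] pointing down, gripper open.
Joint ranges: [-3.06, 3.06], [-0.37, 2.12], [-1.25, 1.32], [0.18, 2.47], [-1.1, 4.24], [0.23, 1.98], [-2.94, 2.94]. Speed limits (rad/s): [2.57, 2.57, 3.14, 3.14, 3.14, 3.14, 3.14].

INTERFACE

Orientations are given as [roll, pitch, yaw] about the fixed x, y, z axes, in that order (R = Rz(yaw) Ry(pitch) Rx(roll)).
In Python, from cell import status, cams, ctrl gives the robot as it stands.
- The arm moves only by the tool move_arm, never from a script. Its argument "plan" is a list of rows, each a list of 3 entries, a list of its own where there are three numbers: the shift along the world's x, y, z in mm, then the turn, a rotation vector about the world's x, y, z in degrees, then the opening, from 0 (shut) to 1 (fully open). In form: [[[x, y, z], [wx, wy, wz], gripper], ...]. A call has 1 to 10 rows; each row shifts and turns the commanded pose from where the row before left it; what a row does not reach is not made up. A row lasts 1/8 s, in which the tool goes at most 62.5 mm and 10.7 degrees, less where a joint would pass 70% of its speed; a pose out of reach is approached as far as the arm can. A call with a gripper value outside its range is refused whole. The fingers move at their own pace and stop on an object; the grip force is fixed at half the most. Time passes only in rows, so rows that do not move let the fingers close. It gives the time, the measured TCP pose, the force, the opening and the grip force at its end, in the units of the state.
- status.read_state(): the state, without advancing time (a new reading comes with each control period).
- cams.get_image(name): name is "side" or "top" or "wrist"; returns the picture (400x640x3 uint8, blue, green, red); there is no depth.
- cams.camera_params(name): a dict with "K" (3x3 intrinsics, pixels), "pose" (4x4, takes a point from camera to world coordinates); the wrist camera has in their place "tool_from_camera" (4x4, takes a point from camera to tool coordinates, whose origin is the TCP and whose axes are the flange's). Camera axes: x right, y down, z forward; pixel columns grow to the right and rows downward; lengths in mm; the calibration is good to about 2 mm. The wrist camera is an equidistant fisheye: a pixel r from the principal point sees the ray r / f radians off the axis. A picture is of the moment at which its call begins: read the wrist's pose just before it. camera_params takes no time and is no camera call.
- ctrl.finish_job(): hands the job in; it is judged then, once.
The state is a dict: "clock": time; "qpos": joint angles; "qd": joint speeds; "tau": joint torques, N m; "eef_pos": TCP position; "tool_rot": TCP orientation; "force": force on the tool from outside, world axes, zero at the start; "torque": the same for the moment, N m; "width": finger opening in mm; "gripper_force": force on a finger pad.
Only numpy, scipy, OpenCV 4.12 (cv2) and the standard library are available. Lean on these libraries where they do the work, as an engineer would, in place of code of your own. Each camera call takes 0.05 s, during which the arm holds its last target. There are 200 camera calls.

## Working session

There is one attempt and no reset: what is moved stays moved. The work goes in short steps, Python scripts to look and compute and a tool call to move; the robot and the scene stay as the last step left them, time stands still between calls to the robot, and variables do not carry over. Pictures are saved under pics/ and viewed, at most 14 in all, crops included, and the job is handed in when it is done.

Besides the shell and the picture viewer there is one more tool, called after "Call:" in YAML: its name, and indented under it one key for each argument. move_arm: Moves the arm, as the interface text tells. Its arguments: {"type":"object","properties":{"plan":{"type":"array","items":{"type":"array"}}},"required":["plan"]}

```bash
mkdir -p pics; ls
cat > h.py <<'E'
import numpy as np, cv2
from cell import status, cams, ctrl
from scipy.spatial.transform import Rotation as R
def ray(name,px,st=None):
    p=cams.camera_params(name);K=np.array(p["K"]);u,v=px
    x=(u-K[0,2])/K[0,0];y=(v-K[1,2])/K[1,1]
    if name=="wrist":
        r=np.hypot(x,y);d=np.array([x/r*np.sin(r),y/r*np.sin(r),np.cos(r)]) if r>1e-9 else np.array([0,0,1.])
        T=np.eye(4);T[:3,:3]=R.from_euler('xyz',st["tool_rot"]).as_matrix();T[:3,3]=st["eef_pos"]
        T=T@np.array(p["tool_from_camera"])
    else:
        d=np.array([x,y,1.]);T=np.array(p["pose"])
    return T[:3,3],T[:3,:3]@d
def onz(name,px,z,st=None):
    o,d=ray(name,px,st);return o+d*(z-o[2])/d[2]
def proj(name,P,st=None):
    p=cams.camera_params(name);K=np.array(p["K"])
    if name=="wrist":
        T=np.eye(4);T[:3,:3]=R.from_euler('xyz',st["tool_rot"]).as_matrix();T[:3,3]=st["eef_pos"];T=T@np.array(p["tool_from_camera"])
    else: T=np.array(p["pose"])
    c=np.linalg.inv(T)@np.append(P,1)
    if name=="wrist":
        rr=np.hypot(c[0],c[1]);a=np.arctan2(rr,c[2]);x,y=c[0]/rr*a,c[1]/rr*a
    else: x,y=c[0]/c[2],c[1]/c[2]
    return np.array([K[0,0]*x+K[0,2],K[1,1]*y+K[1,2]])
def snap(name,fn):
    st=status.read_state();im=cams.get_image(name);cv2.imwrite("pics/"+fn+".png",im);return st,im
E
python3 - <<'E'
from h import *
for n in ["side","top","wrist"]:
    st,im=snap(n,n+"0");print(n,cams.camera_params(n))
print(st)
E
```

```text
pics
side {'K': array([[418.29708202,   0.        , 320.14678868],
       [  0.        , 418.29708202, 195.0904118 ],
       [  0.        ,   0.        ,   1.        ]]), 'pose': array([[-9.05608071e-01, -2.85364902e-01,  3.13752921e-01,
         1.61537730e+02],
       [-4.23750039e-01,  5.78102705e-01, -6.97304214e-01,
         7.98711310e+02],
       [ 1.76047367e-02, -7.64437136e-01, -6.44457864e-01,
         8.82159876e+02],
       [ 0.00000000e+00,  0.00000000e+00,  0.00000000e+00,
         1.00000000e+00]])}
top {'K': array([[374.02746712,   0.        , 322.51182059],
       [  0.        , 374.02746712, 199.17266346],
       [  0.        ,   0.        ,   1.        ]]), 'pose': array([[ 1.78602876e-02, -9.95474243e-01,  9.33383221e-02,
         4.22774878e+02],
       [-9.99838787e-01, -1.76098634e-02,  3.50598610e-03,
        -1.40722131e+01],
       [-1.84644376e-03, -9.33858927e-02, -9.95628277e-01,
         1.25736544e+03],
       [ 0.00000000e+00,  0.00000000e+00,  0.00000000e+00,
         1.00000000e+00]])}
wrist {'K': array([[309.70691629,   0.        , 316.91317857],
 
[... 451 characters left out ...]
00000e+00]])}
{'clock': 0.1, 'qpos': array([ 1.10516048,  0.62926958,  0.03841786,  1.51830563, -0.02697994,
        0.99630027, -0.01999333]), 'qd': array([ 0.00047004, -0.00081745,  0.00030195, -0.00225465,  0.00038617,
        0.00160458,  0.00031484]), 'tau': array([ 4.03544676e-03, -5.64534509e+01,  1.23115696e+00, -1.93971884e+01,
        1.13575879e-02,  5.44997238e-03, -2.71144728e-05]), 'eef_pos': array([ 252.83277263, -598.17848865,  230.45819102]), 'tool_rot': array([-3.13982718e+00,  2.06499934e-05,  3.99874361e-01]), 'force': array([ 0.16790031, -0.18641369, -0.59769487]), 'torque': array([ 0.03003649, -0.00226258,  0.01085665]), 'gripper_force': 0.0, 'width': 85.41900494368721}
```

View pics/top0.png

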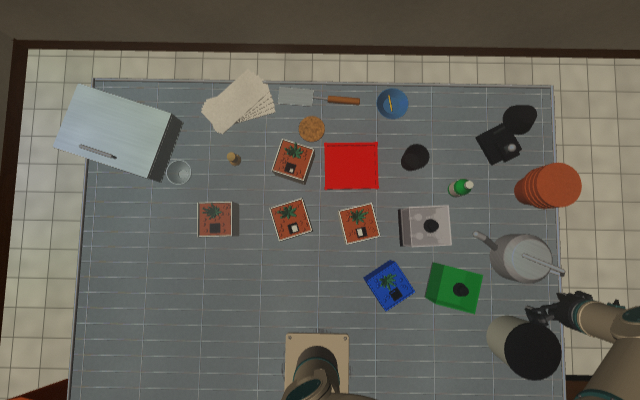

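View pics/side0.png

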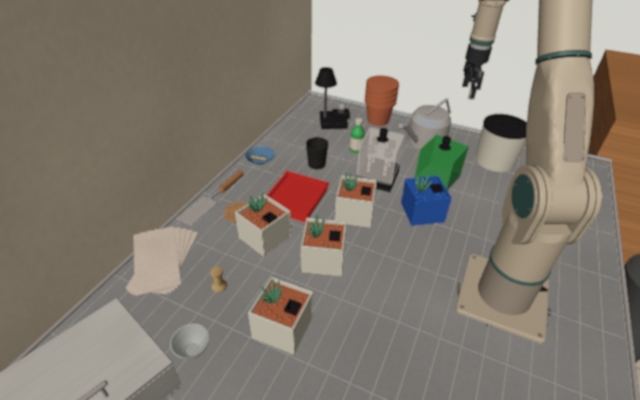

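The white planters are at top px (215,219), (293,160), (291,219) and (360,223). The blue look-alike is at (389,286). The clear lid's knob is at (431,226) and the green look-alike's knob at (461,289). The red tray is at (351,166). I'll check this choice in one enlarged crop.

Run:
```python
from h import *
im=cv2.imread("pics/top0.png")
c=im[125:265,190:470];cv2.imwrite("pics/crop1.png",cv2.resize(c,None,fx=2.85,fy=2.85,interpolation=cv2.INTER_CUBIC))
hsv=cv2.cvtColor(im,cv2.COLOR_BGR2HSV)
m=((hsv[...,2]<60)).astype(np.uint8)
n,l,s,ce=cv2.connectedComponentsWithStats(m)
for i in range(1,n):
    if 20<s[i,4]<600 and 180<ce[i][0]<500: print(s[i],ce[i].round(1),"z100",onz("top",ce[i],100)[:2].round(),"z194",onz("top",ce[i],194)[:2].round())
r=((hsv[...,1]>180)&(hsv[...,2]>120)&((hsv[...,0]<4)|(hsv[...,0]>175))).astype(np.uint8)
n,l,s,ce=cv2.connectedComponentsWithStats(r)
for i in range(1,n):
    if s[i,4]>800:
        q=cv2.minAreaRect(np.argwhere(l==i)[:,::-1].astype(np.float32));print(q,onz("top",q[0],32),[onz("top",b,32)[:2].round() for b in cv2.boxPoints(q)])
```

```text
[401 144  28  27 570] [414.6 157.2] z100 [ 669. -297.] z194 [ 649. -274.]
[286 147  10  10  41] [291.  151.6] z100 [680.  92.] z194 [659.  83.]
[285 162  11  10  62] [289.3 166.4] z100 [633.  96.] z194 [615.  87.]
[282 208   6  10  37] [284.8 212.5] z100 [488. 106.] z194 [483.  96.]
[398 209   5  37 101] [399.8 227.4] z100 [ 448. -250.] z194 [ 446. -231.]
[351 211   8   9  37] [354.5 215.4] z100 [ 483. -110.] z194 [ 478. -102.]
[424 219  15  14 149] [430.5 225.4] z100 [ 456. -345.] z194 [ 453. -318.]
[288 223   9  11  34] [290.7 227.5] z100 [442.  86.] z194 [440.  78.]
[210 224  10   8  79] [214.6 227.5] z100 [437. 322.] z194 [436. 294.]
[357 227  10  11  41] [362.8 232.4] z100 [ 431. -136.] z194 [ 430. -126.]
[381 276   6  10  36] [384.1 280.8] z100 [ 285. -202.] z194 [ 296. -187.]
[453 283  16  13 166] [460.1 289.4] z100 [ 263. -433.] z194 [ 276. -399.]
[389 288  13  13  89] [395.6 294.2] z100 [ 246. -237.] z194 [ 260. -219.]
[286 379  36  21 398] [303.7 389.7] z100 [-37.  36.] z194 [ 0. 32.]
((350.9997863769531, 165.49000549316406), (46.05078887939453, 53.16936492919922), 88.85424041748047) [ 651.5569519  -102.26312574   32.        ] [array([726., -11.]), array([ 733., -189.]), array([ 578., -192.]), array([571., -17.])]
```

View pics/crop1.png

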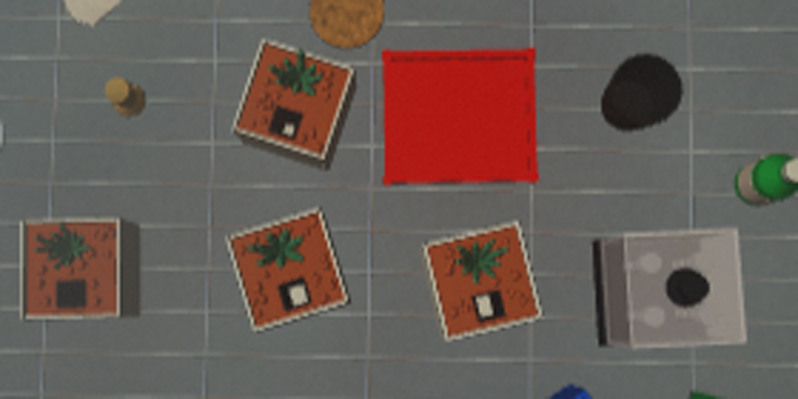

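The crop confirms it. The knob is at crop (687,287) and gauges show through the clear lid at (650,263) and (653,317). All four white planters have a black shaft with the plant beside it. I'm moving above the lid.

Call:
move_arm:
  plan:
    - [[0, 0, 50], [0, 0, 0], 1]
    - [[0, 0, 50], [0, 0, 0], 1]
    - [[0, 0, 20], [0, 0, 0], 1]
    - [[28, 40, 0], [0, 0, -3.3], 1]
    - [[28, 40, 0], [0, 0, -3.3], 1]
    - [[28, 40, 0], [0, 0, -3.3], 1]
    - [[28, 40, 0], [0, 0, -3.3], 1]
    - [[28, 40, 0], [0, 0, -3.3], 1]
    - [[28, 40, 0], [0, 0, -3.3], 1]
    - [[28, 38, 0], [0, 0, -3.1], 1]

```text
clock: 1.4
eef_pos: [449.7, -319.1, 351.2]
tool_rot: [-3.141, 0.0, -0.002]
force: [0.4, -0.5, 0.3]
width: 84.9
gripper_force: 0.0
```

Run:
```python
from h import *
st,im=snap("wrist","w1");print(st["eef_pos"],st["tool_rot"],st["qpos"].round(2),st["clock"])
```

```text
[ 449.67698445 -319.1401885   351.18908188] [-3.14136992e+00  1.85474199e-04 -1.52069762e-03] [ 0.52  0.37  0.07  1.62 -0.03  1.15 -0.98] 1.4
```

View pics/w1.png

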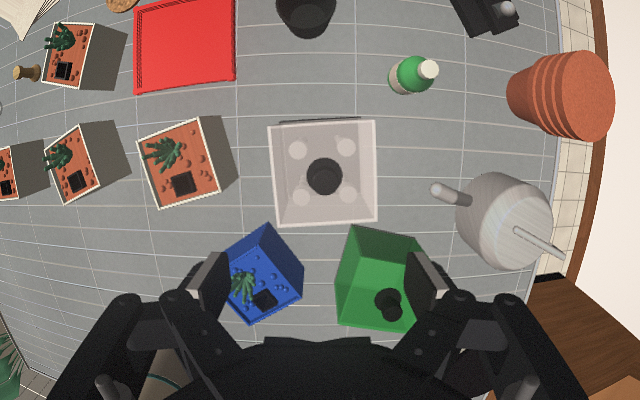

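The wrist view shows the knob at (324,176). All four gauge heads are visible at (298,150), (346,147), (301,196) and (348,194). The lid's roof corners are near (269,127), (376,121), (377,219) and (277,226).

Run:
```python
from h import *
st=status.read_state();im=cv2.imread("pics/w1.png")
m=(im.max(2)<75).astype(np.uint8);m[:155]=0;m[200:]=0;m[:,:300]=0;m[:,350:]=0
n,l,s,ce=cv2.connectedComponentsWithStats(m);i=1+s[1:,4].argmax();print(s[i],ce[i],onz("wrist",ce[i],190,st))
o,d=ray("wrist",ce[i],st);o2,d2=ray("top",(430.5,225.4))
A=np.stack([d,-d2],1);t=np.linalg.lstsq(A,o2-o,rcond=None)[0];print("tri",o+d*t[0],o2+d2*t[1])
for p in [(269,127),(376,121),(377,219),(277,226)]: print(p,onz("wrist",p,156,st).round(1))
for p in [(298,150),(346,147),(301,196),(348,194)]: print(p,onz("wrist",p,141,st).round(1))
for p in [(62,72),(75,181),(182,185)]: print(p,onz("wrist",p,100,st).round(1))
for p in [(133,94),(236,80),(143,0),(231,0)]: print(p,onz("wrist",p,32,st).round(1))
```

```text
[307 158  35  37 976] [324.00102459 175.77151639] [ 465.46288957 -317.59586222  190.        ]
tri [ 461.33458839 -317.96899265  169.3890828 ] [ 453.85931091 -324.36535022  171.00215378]
(269, 127) [ 513.1 -257.6  156. ]
(376, 121) [ 520.9 -374.4  156. ]
(377, 219) [ 408. -381.  156.]
(277, 226) [ 398.4 -263.8  156. ]
(298, 150) [ 485.7 -288.4  141. ]
(346, 147) [ 489.6 -343.3  141. ]
(301, 196) [ 431.  -291.6  141. ]
(348, 194) [ 434.  -347.2  141. ]
(62, 72) [628.9 106.6 100. ]
(75, 181) [444.7  90.8 100. ]
(182, 185) [ 435.1 -121.3  100. ]
(133, 94) [576.8  -2.4  32. ]
(236, 80) [ 581.6 -187.3   32. ]
(143, 0) [743.1 -15.3  32. ]
(231, 0) [ 713.6 -176.    32. ]
```

Call:
move_arm:
  plan:
    - [[11, 1, -40], [0, 0, 3.6], 1]
    - [[0, 0, -50], [0, 0, 0], 1]
    - [[0, 0, -50], [0, 0, 0], 1]
    - [[0, 0, -30], [0, 0, 0], 1]
    - [[0, 0, -15], [0, 0, 0], 1]
    - [[0, 0, 0], [0, 0, 0], 1]
    - [[0, 0, 0], [0, 0, 0], 0]
    - [[0, 0, 0], [0, 0, 0], 0]
    - [[0, 0, 0], [0, 0, 0], 0]
    - [[0, 0, 0], [0, 0, 0], 0]

```text
clock: 2.7
eef_pos: [460.5, -320.5, 167.1]
tool_rot: [3.14, -0.001, 0.063]
force: [0.3, -2.0, 2.5]
width: 26.3
gripper_force: 58.8
```

Call:
move_arm:
  plan:
    - [[0, 0, 5], [0, 0, 0], 0]
    - [[0, 0, 15], [0, 0, 0], 0]
    - [[0, 0, 25], [0, 0, 0], 0]
    - [[0, 0, 30], [0, 0, 0], 0]
    - [[0, 0, 30], [0, 0, 0], 0]
    - [[0, 0, 30], [0, 0, 0], 0]
    - [[0, 0, 10], [0, 0, 0], 0]
    - [[0, 0, 0], [0, 0, 0], 0]

```text
clock: 3.7
eef_pos: [460.0, -319.6, 311.6]
tool_rot: [3.141, -0.001, 0.063]
force: [0.0, -0.8, -3.0]
width: 26.3
gripper_force: 59.2
```

Run:
```python
from h import *
st,im=snap("side","s2");st2,im2=snap("wrist","w2")
cv2.imwrite("pics/c2.png",np.vstack([cv2.resize(im[80:280,200:520],(600,375)),cv2.resize(im2,(600,225))]))
```

```text
(no output)
```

View pics/c2.png

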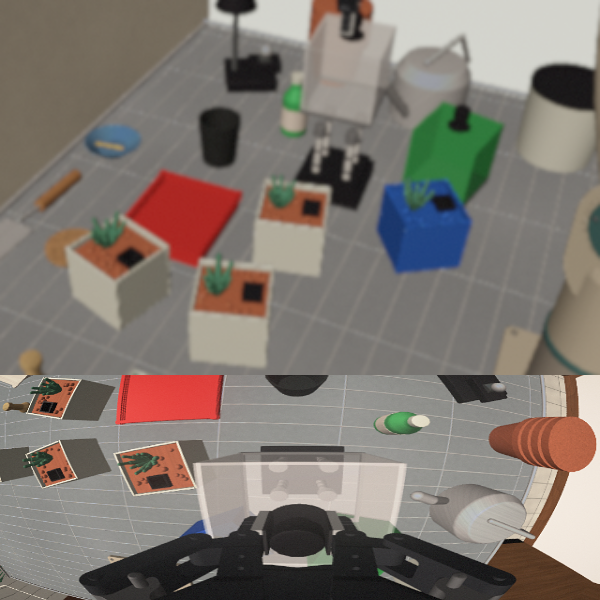

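The lid is held level and all the gauges stay in the caddy. Carrying it to the tray.

Call:
move_arm:
  plan:
    - [[15, 17, 0], [0, 0, 0], 0]
    - [[28, 32, 0], [0, 0, 0], 0]
    - [[35, 40, 0], [0, 0, 0], 0]
    - [[35, 40, 0], [0, 0, 0], 0]
    - [[35, 40, 0], [0, 0, 0], 0]
    - [[28, 32, 0], [0, 0, 0], 0]
    - [[15, 18, 0], [0, 0, 0], 0]
    - [[0, 0, -30], [0, 0, 0], 0]
    - [[0, 0, -40], [0, 0, 0], 0]
    - [[0, 0, 0], [0, 0, -1.3], 0]

```text
clock: 5.05
eef_pos: [647.6, -101.6, 237.4]
tool_rot: [-3.141, 0.01, 0.038]
force: [-1.0, -0.7, -2.8]
width: 26.5
gripper_force: 59.3
```

Run:
```python
from h import *
st,im=snap("side","s3");st2,im2=snap("wrist","w3")
cv2.imwrite("pics/c3.png",np.vstack([cv2.resize(im[80:240,220:476],(600,375)),cv2.resize(im2[100:300,160:480],(600,225))]))
```

```text
(no output)
```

View pics/c3.png

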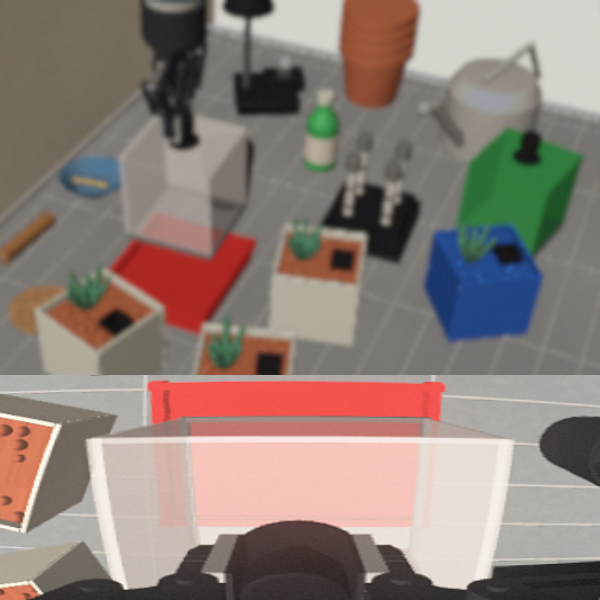

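Call:
move_arm:
  plan:
    - [[2, 1, -25], [0, 0, 0], 0]
    - [[0, 0, -25], [0, 0, 0], 0]
    - [[0, 0, -15], [0, 0, 0], 0]
    - [[0, 0, -8], [0, 0, 0], 0]
    - [[0, 0, -6], [0, 0, 0], 0]
    - [[0, 0, -4], [0, 0, 0], 0]
    - [[0, 0, 0], [0, 0, 0], 0]

```text
clock: 6.02
eef_pos: [653.1, -99.7, 158.4]
tool_rot: [3.142, -0.0, 0.04]
force: [-0.0, 0.3, -2.7]
width: 26.3
gripper_force: 59.4
```

Call:
move_arm:
  plan:
    - [[0, 0, -3], [0, 0, 0], 0]
    - [[0, 0, -2], [0, 0, 0], 0]
    - [[0, 0, -2], [0, 0, 0], 0]
    - [[0, 0, 0], [0, 0, 0], 0]

```text
clock: 6.52
eef_pos: [653.3, -100.6, 152.8]
tool_rot: [3.141, -0.001, 0.04]
force: [-3.2, -1.1, 6.0]
width: 26.4
gripper_force: 60.0
```

Call:
move_arm:
  plan:
    - [[0, 0, 0], [0, 0, 0], 1]
    - [[0, 0, 0], [0, 0, 0], 1]
    - [[0, 0, 0], [0, 0, 0], 1]
    - [[0, 0, 15], [0, 0, 0], 1]
    - [[0, 0, 45], [0, 0, 0], 1]
    - [[0, 0, 45], [0, 0, 0], 0.6]
    - [[-30, -30, 45], [0, 0, 0], 0.6]
    - [[-38, -43, 0], [0, 0, 0], 0.6]
    - [[-38, -43, 0], [0, 0, 0], 0.6]
    - [[-38, -43, 0], [0, 0, 0], 0.6]

```text
clock: 7.78
eef_pos: [508.0, -260.1, 302.8]
tool_rot: [3.14, -0.002, 0.04]
force: [0.2, -0.3, -0.3]
width: 51.5
gripper_force: 0.0
```

Call:
move_arm:
  plan:
    - [[-38, -43, 0], [0, 0, 0], 0.6]
    - [[-18, -20, -20], [0, 0, 1.3], 0.6]
    - [[0, 0, 0], [0, 0, 0], 0.6]
    - [[0, 0, 0], [0, 0, 0], 0.6]

```text
clock: 8.28
eef_pos: [454.4, -320.8, 282.2]
tool_rot: [-3.142, -0.002, 0.064]
force: [0.7, -0.0, -0.1]
width: 51.2
gripper_force: 0.0
```

Run:
```python
from h import *
st,im=snap("wrist","w4");s2,top=snap("top","t4");print(st["eef_pos"],st["tool_rot"],st["clock"])
c=cv2.resize(im[60:300,0:420],None,fx=1.9,fy=1.9);cv2.imwrite("pics/w4c.png",c)
```

```text
[ 454.41769612 -320.82284396  282.24857295] [-3.14152384e+00 -1.97890046e-03  6.40679993e-02] 8.275
```

View pics/w4c.png

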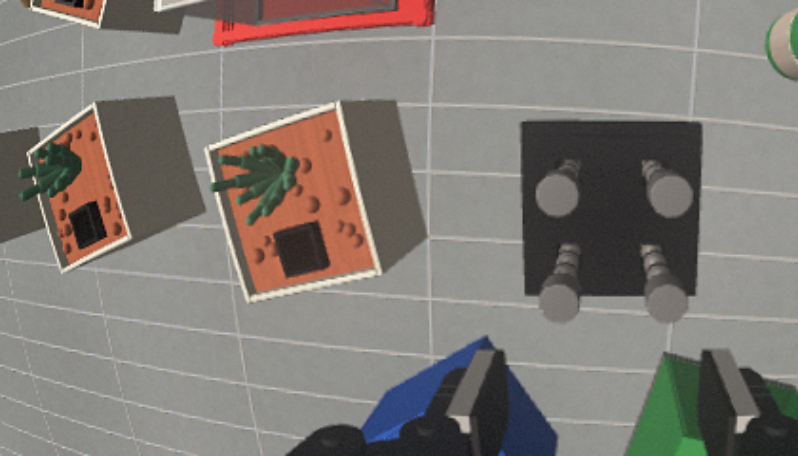

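Four heads are at crop (558,195), (669,196), (560,301) and (665,301), the caddy is square and the nearest planter's shaft is at (301,249).

Run:
```python
from h import *
st=status.read_state()
f=lambda p:(p[0]/1.9,p[1]/1.9+60)
g=[onz("wrist",f(p),141,st) for p in [(558,195),(669,196),(560,301),(665,301)]]
for p in g: print(p.round(1))
print(np.mean(g,0))
c=[onz("wrist",f(p),30,st) for p in [(523,121),(702,123),(697,296),(525,295)]]
print("caddy",np.round(c,1),np.mean(c,0))
print("pot near rim",[onz("wrist",f(p),100,st).round(1)[:2] for p in [(206,150),(340,102),(381,272),(249,300)]],"shaft",onz("wrist",f((301,249)),100,st))
print("pot2 rim",[onz("wrist",f(p),100,st).round(1)[:2] for p in [(28,154),(95,103),(131,238),(63,271)]],"shaft",onz("wrist",f((87,225)),100,st))
# white rims + soil from the top view
im=cv2.imread("pics/top0.png");hsv=cv2.cvtColor(im,cv2.COLOR_BGR2HSV)
m=((hsv[...,0]<12)&(hsv[...,1]>110)&(hsv[...,2]>80)&(hsv[...,2]<185)).astype(np.uint8)
m=cv2.morphologyEx(m,cv2.MORPH_CLOSE,np.ones((9,9)))
n,l,s,ce=cv2.connectedComponentsWithStats(m)
for i in range(1,n):
    if 600<s[i,4]<2000 and ce[i][0]<400:
        q=cv2.minAreaRect(np.argwhere(l==i)[:,::-1].astype(np.float32));b=np.array([onz("top",p,98)[:2] for p in cv2.boxPoints(q)])
        print("pot centre",b.mean(0).round(1),"side dirs",[(round(float(np.degrees(np.arctan2(*(b[(k+1)%4]-b[k])[::-1]))),1),round(float(np.linalg.norm(b[(k+1)%4]-b[k])))) for k in range(4)])
```

```text
[ 480.2 -297.   141. ]
[ 483.4 -351.3  141. ]
[ 425.5 -300.5  141. ]
[ 429.  -354.4  141. ]
[ 454.53390177 -325.79572011  141.        ]
caddy [[ 511.3 -263.4   30. ]
 [ 518.2 -383.3   30. ]
 [ 396.2 -392.2   30. ]
 [ 389.  -269.4   30. ]] [ 453.68275646 -327.0690337    30.        ]
pot near rim [array([495.5, -60. ]), array([ 523.3, -162.5]), array([ 421.4, -188.2]), array([395.1, -87.2])] shaft [ 432.77995146 -132.80249348  100.        ]
pot2 rim [array([499.4, 154.7]), array([533.6,  55. ]), array([433.1,  22.4]), array([401.5, 119.8])] shaft [441.38694704  75.56780686 100.        ]
pot centre [655.8  86.5] side dirs [(-16.6, 100), (-107.7, 98), (163.0, 99), (72.4, 97)]
pot centre [468.   88.6] side dirs [(-71.8, 100), (-161.7, 98), (108.1, 99), (18.8, 98)]
pot centre [465.6 322.2] side dirs [(-89.0, 93), (-177.7, 96), (91.0, 93), (2.8, 96)]
pot centre [ 459.6 -123.6] side dirs [(-75.4, 100), (-166.1, 98), (104.5, 99), (14.3, 98)]
```

Call:
move_arm:
  plan:
    - [[26, 24, 0], [0, 0, 0], 0.45]
    - [[0, 0, -40], [0, 0, 0], 0.45]
    - [[0, 0, -50], [0, 0, 0], 0.45]
    - [[0, 0, -40], [0, 0, 0], 0.45]
    - [[0, 0, -28], [0, 0, 0], 0.45]
    - [[0, 0, -12], [0, 0, 0], 0.45]
    - [[0, 0, 0], [0, 0, 0], 0]
    - [[0, 0, 0], [0, 0, 0], 0]
    - [[0, 0, 0], [0, 0, 0], 0]

```text
clock: 9.5
eef_pos: [479.8, -298.1, 112.5]
tool_rot: [3.14, -0.002, 0.063]
force: [0.3, 0.4, 0.2]
width: 20.3
gripper_force: 58.6
```

Call:
move_arm:
  plan:
    - [[0, 0, 20], [0, 0, 0], 0]
    - [[0, 0, 45], [0, 0, 0], 0]
    - [[0, 0, 45], [0, 0, 0], 0]
    - [[0, 0, 45], [0, 0, 0], 0]
    - [[-12, 42, 0], [0, 0, 3], 0]
    - [[-12, 42, 0], [0, 0, 3], 0]
    - [[-12, 42, 0], [0, 0, 3], 0]
    - [[-12, 40, 0], [0, 0, 2], 0]
    - [[0, 0, 0], [0, 0, 0], 0]
    - [[0, 0, 0], [0, 0, 0], 0]

```text
clock: 10.75
eef_pos: [431.5, -132.5, 267.0]
tool_rot: [3.14, -0.001, 0.254]
force: [0.8, -0.5, 0.6]
width: 19.8
gripper_force: 58.8
```

Run:
```python
from h import *
st,im=snap("wrist","w5");print(st["eef_pos"],st["tool_rot"],st["clock"])
c=cv2.resize(im[50:330,130:500],None,fx=2.1,fy=2.1);cv2.imwrite("pics/w5c.png",c)
```

```text
[ 431.49204072 -132.45899607  267.01035267] [ 3.14020429e+00 -1.42396787e-03  2.54359847e-01] 10.75
```

View pics/w5c.png

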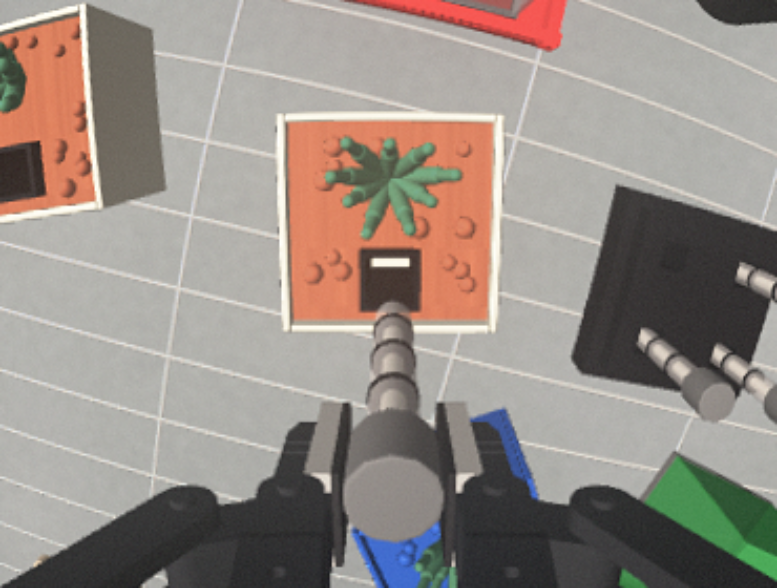

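The gauge hangs upright with its foot near crop (393,312). The shaft mouth is at crop (390,280) with corners near (360,248) and (420,312).

```bash
cat >> h.py <<'E'
def shaft(st,im,guess,rad=22):
    """dark blob of the shaft mouth near the world guess, wrist view -> centre at z=100"""
    u,v=proj("wrist",np.append(guess,100),st)
    m=np.zeros(im.shape[:2],np.uint8);cv2.circle(m,(int(u),int(v)),rad,1,-1)
    hsv=cv2.cvtColor(im,cv2.COLOR_BGR2HSV)
    k=(((hsv[...,2]<70)|((hsv[...,1]<60)&(hsv[...,2]>150)))&(m>0)).astype(np.uint8)
    n,l,s,ce=cv2.connectedComponentsWithStats(cv2.morphologyEx(k,cv2.MORPH_CLOSE,np.ones((5,5))));i=1+s[1:,4].argmax()
    q=cv2.minAreaRect(np.argwhere(l==i)[:,::-1].astype(np.float32))
    return q,onz("wrist",q[0],100,st),np.array([onz("wrist",p,100,st)[:2] for p in cv2.boxPoints(q)])
E
python3 - <<'E'
from h import *
st=status.read_state();im=cv2.imread("pics/w5.png")
f=lambda p:(p[0]/2.1+130,p[1]/2.1+50)
print([onz("wrist",f(p),100,st).round(1) for p in [(390,280),(360,248),(420,312),(360,312),(420,248)]])
print("foot",onz("wrist",f((393,312)),160.5,st))
print(shaft(st,im,(432,-132)))
E
```

```text
[array([ 432.4, -131.4,  100. ]), array([ 444.1, -113.4,  100. ]), array([ 420.4, -149.9,  100. ]), array([ 412.9, -121.1,  100. ]), array([ 451.4, -141.5,  100. ])]
foot [ 433.39978445 -132.58928085  160.5       ]
(((315.0, 187.0), (36.0, 26.0), 90.0), array([ 428.42609722, -131.67723659,  100.        ]), array([[ 443.37190663, -114.17996115],
       [ 449.98661104, -139.76387598],
       [ 413.08345526, -149.67947484],
       [ 406.25694868, -123.32233827]]))
```

Call:
move_arm:
  plan:
    - [[0, 1, -35], [0, 0, 0], 0]
    - [[0, 0, -40], [0, 0, 0], 0]
    - [[0, 0, -40], [0, 0, 0], 0]
    - [[0, 0, -25], [0, 0, 0], 0]
    - [[0, 0, -12], [0, 0, 0], 0]
    - [[0, 0, -2], [0, 0, 0], 0]
    - [[0, 0, 0], [0, 0, 0], 0]

```text
clock: 11.68
eef_pos: [431.7, -131.2, 112.9]
tool_rot: [3.141, -0.001, 0.254]
force: [-0.1, -0.1, -1.3]
width: 20.3
gripper_force: 58.8
```

Call:
move_arm:
  plan:
    - [[0, 0, -1], [0, 0, 0], 0]
    - [[0, 0, 0], [0, 0, 0], 0.45]
    - [[0, 0, 0], [0, 0, 0], 0.45]
    - [[0, 0, 20], [0, 0, 0], 0.45]
    - [[0, 0, 50], [0, 0, 0], 0.45]
    - [[0, 0, 50], [0, 0, 0], 0.45]
    - [[0, -42, 30], [0, 0, -3], 0.45]
    - [[-2, -42, 0], [0, 0, -3], 0.45]
    - [[-2, -42, 0], [0, 0, -3], 0.45]
    - [[-2, -43, 0], [0, 0, -2], 0.45]

```text
clock: 12.92
eef_pos: [424.8, -300.9, 261.6]
tool_rot: [3.141, -0.001, 0.062]
force: [0.0, 0.9, -0.2]
width: 38.5
gripper_force: 0.0
```

Call:
move_arm:
  plan:
    - [[0, 0, 0], [0, 0, 0], 0.45]
    - [[0, 0, 0], [0, 0, 0], 0.45]

```text
clock: 13.18
eef_pos: [424.9, -298.8, 261.1]
tool_rot: [-3.14, 0.0, 0.063]
force: [-0.8, 0.5, 0.4]
width: 38.1
gripper_force: 0.0
```

Run:
```python
from h import *
st,im=snap("wrist","w6");print(st["eef_pos"],st["tool_rot"],st["clock"])
s,t=snap("side","s6")
a=im[60:330,60:460];b=t[80:300,200:460]
cv2.imwrite("pics/c6.png",np.hstack([cv2.resize(a,None,fx=1.2,fy=1.2),cv2.resize(b,(318,324))]))
```

```text
[ 424.92330587 -298.82361001  261.12378942] [-3.14044490e+00  3.03876898e-04  6.34558269e-02] 13.175
```

View pics/c6.png

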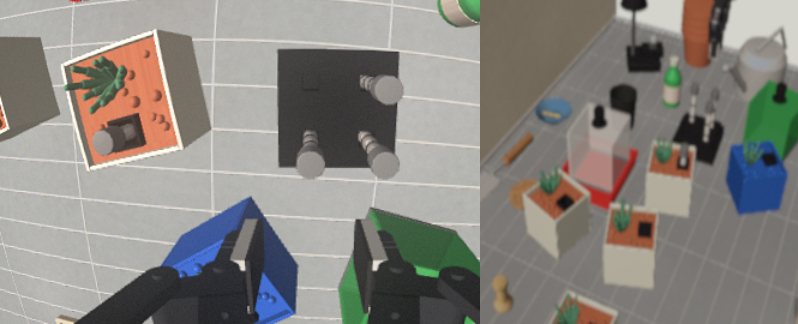

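Gauge 1 stands in the near planter, the lid is in the tray, and the next gauge is right below. Grasping it.

Call:
move_arm:
  plan:
    - [[0, -1, -45], [0, 0, 0], 0.45]
    - [[0, 0, -50], [0, 0, 0], 0.45]
    - [[0, 0, -35], [0, 0, 0], 0.45]
    - [[0, 0, -19], [0, 0, 0], 0.45]
    - [[0, 0, 0], [0, 0, 0], 0]
    - [[0, 0, 0], [0, 0, 0], 0]
    - [[0, 0, 0], [0, 0, 0], 0]
    - [[0, 0, 20], [0, 0, 0], 0]
    - [[0, 0, 45], [0, 0, 0], 0]
    - [[0, 0, 45], [0, 0, 0], 0]

```text
clock: 14.52
eef_pos: [425.1, -300.8, 224.3]
tool_rot: [3.141, -0.001, 0.063]
force: [1.9, 0.2, -1.4]
width: 20.2
gripper_force: 58.6
```

Call:
move_arm:
  plan:
    - [[0, 0, 46], [0, 0, 0], 0]
    - [[2, 47, 0], [0, 0, 2], 0]
    - [[2, 47, 0], [0, 0, 2], 0]
    - [[2, 47, 0], [0, 0, 2], 0]
    - [[2, 47, 0], [0, 0, 2], 0]
    - [[2, 47, 0], [0, 0, 2], 0]
    - [[2, 47, 0], [0, 0, 2], 0]
    - [[2, 47, 0], [0, 0, 2], 0]
    - [[2, 47, 0], [0, 0, 1], 0]
    - [[0, 3, 0], [0, 0, 0], 0]

```text
clock: 15.78
eef_pos: [441.1, 82.1, 269.3]
tool_rot: [-3.14, -0.003, 0.331]
force: [0.3, -1.0, 0.0]
width: 20.3
gripper_force: 58.8
```

Call:
move_arm:
  plan:
    - [[0, 0, 0], [0, 0, 0], 0]
    - [[0, 0, 0], [0, 0, 0], 0]

```text
clock: 16.02
eef_pos: [441.0, 76.7, 268.5]
tool_rot: [3.141, -0.0, 0.322]
force: [0.2, -0.6, -0.5]
width: 20.1
gripper_force: 58.8
```

Run:
```python
from h import *
st,im=snap("wrist","w7");print(st["eef_pos"],st["tool_rot"],st["clock"],st["width"])
c=cv2.resize(im[50:330,130:500],None,fx=2.1,fy=2.1);cv2.imwrite("pics/w7c.png",c)
```

```text
[441.03994941  76.70415241 268.53049978] [ 3.14079100e+00 -9.26665769e-05  3.22133875e-01] 16.025 20.073341464508
```

View pics/w7c.png

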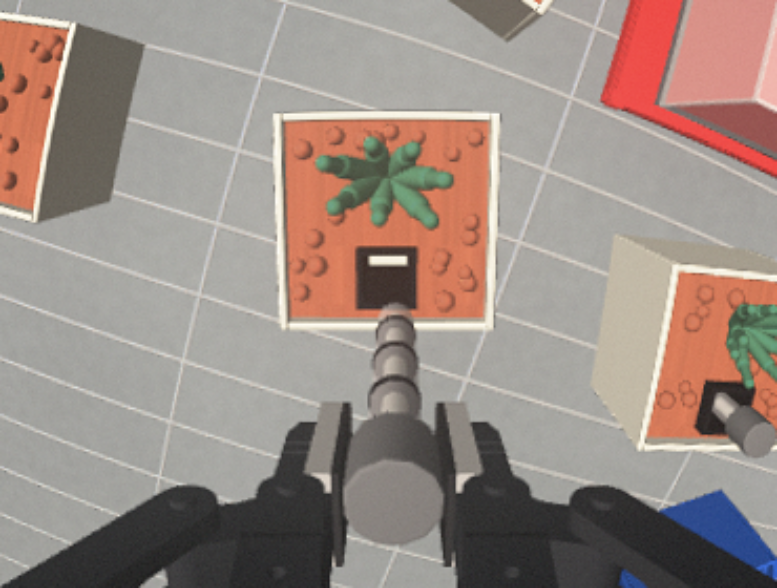

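The shaft mouth is at crop (386,278), with the gauge foot just above its line at (396,312).

Run:
```python
from h import *
st=status.read_state()
f=lambda p:(p[0]/2.1+130,p[1]/2.1+50)
print(onz("wrist",f((386,278)),100,st),"foot",onz("wrist",f((394.5,313)),162,st))
```

```text
[441.5802071   80.33659852 100.        ] foot [442.55758239  76.44792181 162.        ]
```

Call:
move_arm:
  plan:
    - [[0, 3, -20], [0, 0, 0], 0]
    - [[0, 0, -40], [0, 0, 0], 0]
    - [[0, 0, -40], [0, 0, 0], 0]
    - [[0, 0, -35], [0, 0, 0], 0]
    - [[0, 0, -17], [0, 0, 0], 0]
    - [[0, 0, -3], [0, 0, 0], 0]
    - [[0, 0, 0], [0, 0, 0], 0]

```text
clock: 16.95
eef_pos: [441.5, 80.8, 113.7]
tool_rot: [3.141, -0.001, 0.324]
force: [0.8, 0.0, -0.4]
width: 20.3
gripper_force: 58.8
```

Call:
move_arm:
  plan:
    - [[0, 0, -2], [0, 0, 0], 0]
    - [[0, 0, 0], [0, 0, 0], 0.45]
    - [[0, 0, 0], [0, 0, 0], 0.45]
    - [[0, 0, 20], [0, 0, 0], 0.45]
    - [[0, 0, 50], [0, 0, 0], 0.45]
    - [[0, 0, 50], [0, 0, 0], 0.45]
    - [[4, -43, 30], [0, 0, -2], 0.45]
    - [[4, -43, 0], [0, 0, -2], 0.45]
    - [[4, -43, 0], [0, 0, -2], 0.45]
    - [[4, -43, 0], [0, 0, -2], 0.45]

```text
clock: 18.2
eef_pos: [457.0, -92.0, 261.8]
tool_rot: [3.141, -0.001, 0.184]
force: [-0.4, -1.2, 0.3]
width: 38.7
gripper_force: 0.0
```

Call:
move_arm:
  plan:
    - [[4, -43, 0], [0, 0, -2], 0.45]
    - [[4, -43, 0], [0, 0, -2], 0.45]
    - [[4, -43, 0], [0, 0, -2], 0.45]
    - [[4, -43, 0], [0, 0, -1], 0.45]
    - [[4, -43, 0], [0, 0, 0], 0.45]
    - [[5, -43, 0], [0, 0, 0], 0.45]
    - [[0, 0, 0], [0, 0, 0], 0.45]
    - [[0, 0, 0], [0, 0, 0], 0.45]

```text
clock: 19.2
eef_pos: [481.9, -347.7, 261.1]
tool_rot: [-3.14, 0.0, 0.063]
force: [0.7, -0.6, 0.5]
width: 38.7
gripper_force: 0.0
```

Run:
```python
from h import *
st,im=snap("wrist","w8");print(st["eef_pos"],st["tool_rot"],st["clock"])
hsv=cv2.cvtColor(im,cv2.COLOR_BGR2HSV)
s,t=snap("top","t8")
a=im[60:330,60:460];b=t[130:260,180:400]
cv2.imwrite("pics/c8.png",np.hstack([cv2.resize(a,(400,270)),cv2.resize(b,(400,270))]))
for g in [(483.4,-351.3),(429,-354.4)]: print(proj("wrist",np.array([*g,141]),st)-[60,60])
```

```text
[ 481.92453605 -347.68270775  261.05812462] [-3.14017931e+00  3.08652881e-04  6.33605340e-02] 19.2
[261.5677385  134.84294716]
[260.89949457 191.02372095]
```

View pics/c8.png

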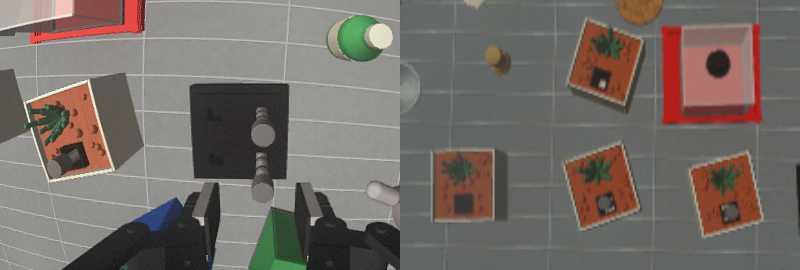

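Call:
move_arm:
  plan:
    - [[1, -4, -45], [0, 0, 0], 0.45]
    - [[0, 0, -50], [0, 0, 0], 0.45]
    - [[0, 0, -35], [0, 0, 0], 0.45]
    - [[0, 0, -19], [0, 0, 0], 0.45]
    - [[0, 0, 0], [0, 0, 0], 0]
    - [[0, 0, 0], [0, 0, 0], 0]
    - [[0, 0, 0], [0, 0, 0], 0]
    - [[0, 0, 20], [0, 0, 0], 0]
    - [[0, 0, 45], [0, 0, 0], 0]
    - [[0, 0, 45], [0, 0, 0], 0]

```text
clock: 20.55
eef_pos: [483.1, -352.7, 224.3]
tool_rot: [3.141, -0.001, 0.063]
force: [0.7, -0.5, -0.5]
width: 20.2
gripper_force: 58.6
```

Call:
move_arm:
  plan:
    - [[0, 0, 48], [0, 0, 0], 0]
    - [[-6, 45, 0], [0, 0, 0], 0]
    - [[-6, 45, 0], [0, 0, 0], 0]
    - [[-6, 45, 0], [0, 0, 0], 0]
    - [[-6, 45, 0], [0, 0, 0], 0]
    - [[-6, 45, 0], [0, 0, 0], 0]
    - [[-6, 45, 0], [0, 0, 0], 0]
    - [[-6, 45, 0], [0, 0, 0], 0]
    - [[-3, 45, 0], [0, 0, 0], 0]
    - [[0, 45, 0], [0, 0, 0], 0]

```text
clock: 21.8
eef_pos: [438.0, 53.7, 271.4]
tool_rot: [-3.142, -0.002, 0.063]
force: [0.6, 0.1, -0.6]
width: 20.0
gripper_force: 58.8
```

Call:
move_arm:
  plan:
    - [[0, 45, 0], [0, 0, 0], 0]
    - [[0, 45, 0], [0, 0, 0], 0]
    - [[0, 45, 0], [0, 0, 0], 0]
    - [[0, 45, 0], [0, 0, 0], 0]
    - [[0, 45, 0], [0, 0, -1], 0]
    - [[0, 43, 0], [0, 0, 0], 0]
    - [[0, 0, 0], [0, 0, 0], 0]
    - [[0, 0, 0], [0, 0, 0], 0]
    - [[0, 0, 0], [0, 0, 0], 0]

```text
clock: 22.92
eef_pos: [438.4, 318.8, 270.7]
tool_rot: [3.141, -0.001, 0.044]
force: [-0.3, -0.5, -0.3]
width: 20.4
gripper_force: 58.9
```

Run:
```python
from h import *
st,im=snap("wrist","w9");print(st["eef_pos"],st["tool_rot"],st["clock"],st["width"],st["qpos"].round(2))
c=cv2.resize(im[50:330,130:500],None,fx=2.1,fy=2.1);cv2.imwrite("pics/w9c.png",c)
```

```text
[438.43098804 318.80447844 270.66707374] [ 3.14097446e+00 -5.70990668e-04  4.35047056e-02] 22.925 20.367824584310206 [-0.58  0.43 -0.15  1.77  0.08  0.95 -2.29]
```

View pics/w9c.png

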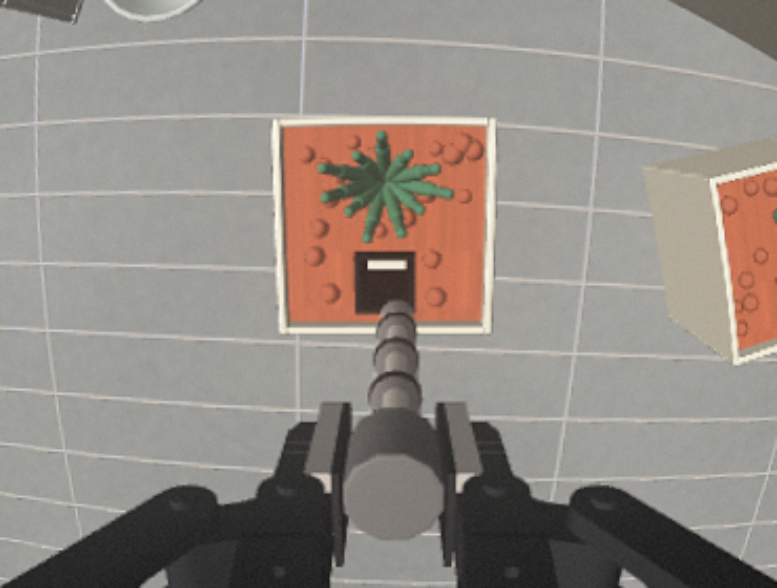

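The shaft mouth is at crop (384,282), with the foot at (396,310).

Run:
```python
from h import *
st=status.read_state()
f=lambda p:(p[0]/2.1+130,p[1]/2.1+50)
print(onz("wrist",f((384.5,282)),100,st),"foot",onz("wrist",f((396,310)),164,st))
```

```text
[437.40260458 323.02176473 100.        ] foot [441.02684006 317.79718953 164.        ]
```

Call:
move_arm:
  plan:
    - [[-1, 4, -20], [0, 0, 0], 0]
    - [[0, 0, -40], [0, 0, 0], 0]
    - [[0, 0, -40], [0, 0, 0], 0]
    - [[0, 0, -35], [0, 0, 0], 0]
    - [[0, 0, -18], [0, 0, 0], 0]
    - [[0, 0, -4], [0, 0, 0], 0]
    - [[0, 0, 0], [0, 0, 0], 0]

```text
clock: 23.85
eef_pos: [437.5, 324.1, 113.8]
tool_rot: [-3.141, -0.001, 0.045]
force: [-0.3, 0.7, -0.4]
width: 20.4
gripper_force: 58.9
```

Call:
move_arm:
  plan:
    - [[0, 0, -2], [0, 0, 0], 0]
    - [[0, 0, 0], [0, 0, 0], 0.45]
    - [[0, 0, 0], [0, 0, 0], 0.45]
    - [[0, 0, 20], [0, 0, 0], 0.45]
    - [[0, 0, 50], [0, 0, 0], 0.45]
    - [[0, 0, 50], [0, 0, 0], 0.45]
    - [[0, -45, 30], [0, 0, 0], 0.45]
    - [[0, -45, 0], [0, 0, 0], 0.45]
    - [[0, -45, 0], [0, 0, 0], 0.45]
    - [[0, -45, 0], [0, 0, 0], 0.45]

```text
clock: 25.1
eef_pos: [437.0, 142.9, 261.8]
tool_rot: [-3.141, -0.001, 0.046]
force: [1.3, -0.0, 0.8]
width: 38.4
gripper_force: 0.0
```

Call:
move_arm:
  plan:
    - [[0, -45, 0], [0, 0, 0], 0.45]
    - [[0, -45, 0], [0, 0, 0], 0.45]
    - [[0, -45, 0], [0, 0, 0], 0.45]
    - [[0, -45, 0], [0, 0, 0], 0.45]
    - [[0, -45, 0], [0, 0, 0], 0.45]
    - [[0, -45, 0], [0, 0, 0], 0.45]
    - [[-2, -45, 0], [0, 0, 0], 0.45]
    - [[-2, -45, 0], [0, 0, 0], 0.45]
    - [[-2, -45, 0], [0, 0, 1], 0.45]
    - [[-2, -45, 0], [0, 0, 0], 0.45]

```text
clock: 26.35
eef_pos: [428.9, -307.1, 261.6]
tool_rot: [3.141, -0.001, 0.063]
force: [1.3, -0.6, -0.6]
width: 38.4
gripper_force: 0.0
```

Call:
move_arm:
  plan:
    - [[0, -46, 0], [0, 0, 0], 0.45]
    - [[0, 0, 0], [0, 0, 0], 0.45]
    - [[0, 0, 0], [0, 0, 0], 0.45]
    - [[0, 0, 0], [0, 0, 0], 0.45]

```text
clock: 26.85
eef_pos: [429.4, -350.2, 261.4]
tool_rot: [-3.141, -0.0, 0.065]
force: [-0.5, -0.1, -0.2]
width: 38.3
gripper_force: 0.0
```

Run:
```python
from h import *
st,im=snap("wrist","w10");print(st["eef_pos"],st["tool_rot"],st["clock"])
s,t=snap("top","t10");s,sd=snap("side","s10")
p=proj("wrist",np.array([429,-354.4,141]),st);print(p)
m=(im.max(2)>85)&(im.max(2).astype(int)-im.min(2)<30);m=m.astype(np.uint8);u,v=p.astype(int)
m0=np.zeros_like(m);cv2.circle(m0,(u,v),22,1,-1);n,l,q,ce=cv2.connectedComponentsWithStats(m*m0)
i=1+q[1:,4].argmax();print(q[i],ce[i])
h=cv2.cvtColor(t,cv2.COLOR_BGR2HSV)
k=((h[...,0]<12)&(h[...,1]>110)&(h[...,2]>80)&(h[...,2]<185)).astype(np.uint8);k=cv2.morphologyEx(k,cv2.MORPH_CLOSE,np.ones((9,9)))
n,l,s,ce=cv2.connectedComponentsWithStats(k)
for i in range(1,n):
    if 600<s[i,4]<2000 and ce[i][0]<400:
        r=cv2.minAreaRect(np.argwhere(l==i)[:,::-1].astype(np.float32));b=np.array([onz("top",x,98)[:2] for x in cv2.boxPoints(r)])
        print("pot",b.mean(0).round(1),np.degrees(np.arctan2(*(b[1]-b[0])[::-1])).round(1))
a=im[60:330,60:460];b=t[130:260,180:400]
cv2.imwrite("pics/c10.png",np.hstack([cv2.resize(a,(400,270)),cv2.resize(b,(400,270))]))
```

```text
[ 429.43252465 -350.21595346  261.40966394] [-3.14081559e+00 -1.88343311e-04  6.50807024e-02] 26.85
[321.9680759  196.93336387]
[300 174  43  45 943] [321.19512195 201.17073171]
pot [656.3  86.3] -16.6
pot [639.6 -97.5] -89.0
pot [468.1  88.8] -71.5
pot [465.6 322.2] -89.0
pot [ 459.6 -123.6] -75.4
```

View pics/c10.png

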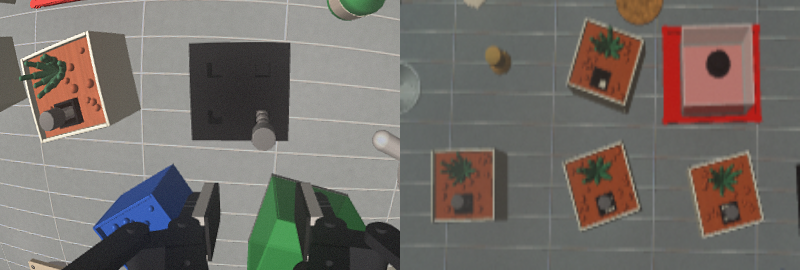

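Three gauges are seated and no planter has moved. The last gauge's head is at crop (262,137). Grasping it and carrying it to the back planter, going round the lid.

Call:
move_arm:
  plan:
    - [[0, -4, -45], [0, 0, 0], 0.45]
    - [[0, 0, -50], [0, 0, 0], 0.45]
    - [[0, 0, -35], [0, 0, 0], 0.45]
    - [[0, 0, -19], [0, 0, 0], 0.45]
    - [[0, 0, 0], [0, 0, 0], 0]
    - [[0, 0, 0], [0, 0, 0], 0]
    - [[0, 0, 0], [0, 0, 0], 0]
    - [[0, 0, 20], [0, 0, 0], 0]
    - [[0, 0, 45], [0, 0, 0], 0]
    - [[0, 0, 45], [0, 0, 0], 0]

```text
clock: 28.25
eef_pos: [429.0, -355.8, 224.3]
tool_rot: [3.141, -0.001, 0.063]
force: [0.2, -0.9, -1.0]
width: 20.4
gripper_force: 58.6
```

Call:
move_arm:
  plan:
    - [[0, 0, 48], [0, 0, 0], 0]
    - [[0, 45, 0], [0, 0, 0], 0]
    - [[0, 45, 0], [0, 0, 0], 0]
    - [[0, 45, 0], [0, 0, -2], 0]
    - [[0, 45, 0], [0, 0, -2], 0]
    - [[0, 45, 0], [0, 0, -2], 0]
    - [[0, 45, 0], [0, 0, -2], 0]
    - [[0, 45, 0], [0, 0, -2], 0]
    - [[0, 45, 0], [0, 0, -2], 0]
    - [[0, 45, 0], [0, 0, -2], 0]

```text
clock: 29.5
eef_pos: [429.2, 50.7, 271.4]
tool_rot: [-3.141, -0.002, -0.183]
force: [0.4, -0.4, -0.1]
width: 20.4
gripper_force: 58.8
```

Call:
move_arm:
  plan:
    - [[0, 44, 0], [0, 0, -2], 0]
    - [[40, 0, 0], [0, 0, -2], 0]
    - [[40, 0, 0], [0, 0, -2], 0]
    - [[40, 0, 0], [0, 0, -2], 0]
    - [[40, 0, 0], [0, 0, -0.5], 0]
    - [[40, 0, 0], [0, 0, 0], 0]
    - [[0, 0, 0], [0, 0, 0], 0]
    - [[0, 0, 0], [0, 0, 0], 0]
    - [[0, 0, 0], [0, 0, 0], 0]

```text
clock: 30.62
eef_pos: [628.0, 93.4, 270.9]
tool_rot: [-3.142, 0.0, -0.329]
force: [0.1, 0.4, -0.8]
width: 20.5
gripper_force: 58.8
```

Run:
```python
from h import *
st,im=snap("wrist","w11");print(st["eef_pos"],st["tool_rot"],st["clock"],st["width"],st["qpos"].round(2))
c=cv2.resize(im[50:330,130:500],None,fx=2.1,fy=2.1);cv2.imwrite("pics/w11c.png",c)
```

```text
[628.02686392  93.41006478 270.89238511] [-3.14154160e+00  1.52057592e-04 -3.29333193e-01] 30.625 20.50417252296639 [-0.17  0.57 -0.03  1.51  0.02  1.06 -2.11]
```

View pics/w11c.png

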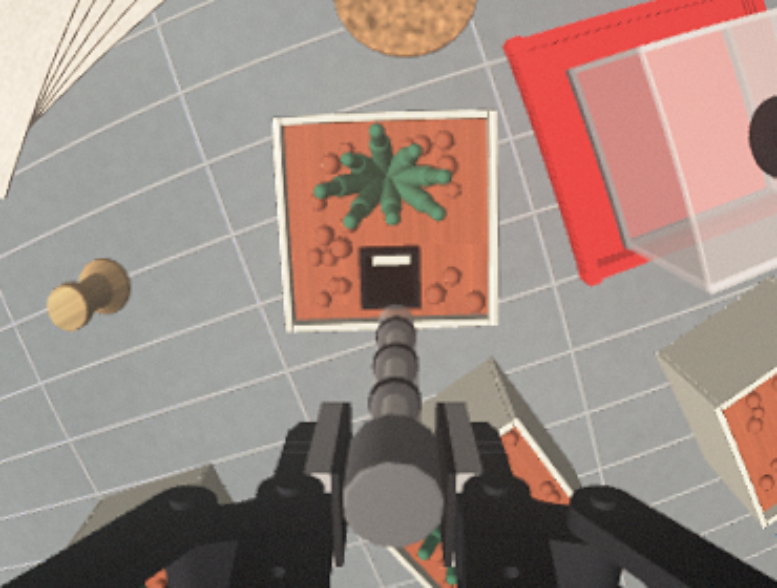

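The shaft mouth is at crop (390,277), with the foot at (395,310).

Run:
```python
from h import *
st=status.read_state()
f=lambda p:(p[0]/2.1+130,p[1]/2.1+50)
print(onz("wrist",f((390,277)),100,st),"foot",onz("wrist",f((395,313)),164,st))
```

```text
[630.03124469  94.53985827 100.        ] foot [628.95062949  92.49308586 164.        ]
```

Call:
move_arm:
  plan:
    - [[2, 1, -20], [0, 0, 0], 0]
    - [[0, 0, -40], [0, 0, 0], 0]
    - [[0, 0, -40], [0, 0, 0], 0]
    - [[0, 0, -35], [0, 0, 0], 0]
    - [[0, 0, -18], [0, 0, 0], 0]
    - [[0, 0, -4], [0, 0, 0], 0]
    - [[0, 0, 0], [0, 0, 0], 0]

```text
clock: 31.55
eef_pos: [631.8, 94.5, 114.4]
tool_rot: [-3.141, -0.002, -0.33]
force: [-0.3, -0.1, -0.3]
width: 20.1
gripper_force: 58.8
```

Call:
move_arm:
  plan:
    - [[0, 0, -2], [0, 0, 0], 0]
    - [[0, 0, 0], [0, 0, 0], 0.45]
    - [[0, 0, 0], [0, 0, 0], 0.45]
    - [[0, 0, 20], [0, 0, 0], 0.45]
    - [[0, 0, 50], [0, 0, 0], 0.45]
    - [[0, 0, 50], [0, 0, 0], 0.45]
    - [[0, 0, 50], [0, 0, 0], 0.45]
    - [[0, -39, 30], [0, 0, 5], 0.6]
    - [[0, -39, 0], [0, 0, 5], 0.6]
    - [[0, -39, 0], [0, 0, 5], 0.6]

```text
clock: 32.8
eef_pos: [631.1, -23.9, 312.3]
tool_rot: [3.141, -0.002, -0.065]
force: [0.0, 0.2, 0.7]
width: 51.3
gripper_force: 0.0
```

Call:
move_arm:
  plan:
    - [[0, -39, 0], [0, 0, 6], 0.6]
    - [[0, -39, 0], [0, 0, 0], 0.6]
    - [[0, 0, 0], [0, 0, 0], 0.6]
    - [[0, 0, 0], [0, 0, 0], 0.6]
    - [[0, 0, 0], [0, 0, 0], 0.6]

```text
clock: 33.42
eef_pos: [631.2, -98.9, 311.4]
tool_rot: [-3.141, -0.0, 0.039]
force: [1.0, -0.2, 0.2]
width: 51.1
gripper_force: 0.0
```

Run:
```python
from h import *
st,im=snap("wrist","w12");print(st["eef_pos"],st["tool_rot"],st["clock"])
s,t=snap("top","t12")
m=(im.max(2)<60).astype(np.uint8);u,v=proj("wrist",np.array([647,-101,180]),st).astype(int)
m0=np.zeros_like(m);cv2.circle(m0,(u,v),40,1,-1);n,l,q,ce=cv2.connectedComponentsWithStats(m*m0)
i=1+q[1:,4].argmax();print((u,v),q[i],ce[i],onz("wrist",ce[i],176,st),onz("wrist",ce[i],169,st))
a=im[40:310,120:520];b=t[130:260,180:400]
cv2.imwrite("pics/c12.png",np.hstack([cv2.resize(a,(400,270)),cv2.resize(b,(400,270))]))
```

```text
[631.17505472 -98.92380659 311.4050696 ] [-3.14065779e+00 -2.00101434e-04  3.91164846e-02] 33.425Traceback (most recent call last):
  File "<stdin>", line 6, in <module>
ValueError: attempt to get argmax of an empty sequence
```

Run:
```python
from h import *
st=status.read_state();im=cv2.imread("pics/w12.png");t=cv2.imread("pics/t12.png")
u,v=proj("wrist",np.array([647,-101,175]),st).astype(int);print(u,v)
for th in (60,80,100):
    m=(im.max(2)<th).astype(np.uint8);m[:v-45]=0;m[v+45:]=0;m[:,:u-50]=0;m[:,u+50:]=0
    n,l,q,ce=cv2.connectedComponentsWithStats(m)
    for i in range(1,n):
        if q[i,4]>150: print(th,q[i],ce[i].round(1),onz("wrist",ce[i],176,st).round(1))
m=(t.max(2)<70).astype(np.uint8);n,l,q,ce=cv2.connectedComponentsWithStats(m)
for i in range(1,n):
    if q[i,4]>25 and 180<ce[i][0]<410 and 140<ce[i][1]<250: print("top",q[i],ce[i].round(1),onz("top",ce[i],176).round(1))
```

```text
319 175
100 [ 305  152   38   39 1137] [323.5 170.7] [ 651.4 -104.2  176. ]
top [333 134  18  23 187] [342. 147.] [679.2 -64.7 176. ]
top [ 344  138   95  151 2535] [409.7 211.5] [ 492.8 -263.1  176. ]
top [285 144  12  13  69] [291.8 150.7] [665.6  82.5 176. ]
top [286 150  29  35 111] [304.5 171.4] [604.7  43.9 176. ]
top [284 164  12  10  56] [290.2 168.8] [611.7  85.8 176. ]
top [286 196  12  32  45] [292.1 211.8] [485.8  77.2 176. ]
top [232 203   7  33 138] [234.9 221.8] [454.  241.5 176. ]
top [203 205  13  14  67] [210.9 211.3] [483.1 312.4 176. ]
top [262 205  13  10  60] [268.6 209.8] [490.4 145.2 176. ]
top [275 219   9  10  34] [280.1 223.3] [452.1 110.9 176. ]
top [210 224  10   9  58] [215.8 228.3] [434.3 296.1 176. ]
```

```bash
cat > pots.py <<'E'
from h import *
def pots(t):
    h=cv2.cvtColor(t,cv2.COLOR_BGR2HSV)
    k=((h[...,0]<12)&(h[...,1]>110)&(h[...,2]>80)&(h[...,2]<185)).astype(np.uint8);k=cv2.morphologyEx(k,cv2.MORPH_CLOSE,np.ones((9,9)))
    n,l,s,ce=cv2.connectedComponentsWithStats(k)
    for i in range(1,n):
        if 500<s[i,4]<2000 and ce[i][0]<400:
            r=cv2.minAreaRect(np.argwhere(l==i)[:,::-1].astype(np.float32));b=np.array([onz("top",x,98)[:2] for x in cv2.boxPoints(r)])
            a=np.degrees(np.arctan2(*(b[1]-b[0])[::-1]));yaw=(a+45)%90-45
            c=b.mean(0);sh=c-28*np.array([np.cos(np.radians(yaw)),np.sin(np.radians(yaw))])
            print("pot",c.round(1),"yaw",yaw.round(1),"shaft",sh.round(1),"sides",np.linalg.norm(b[1]-b[0]).round(),np.linalg.norm(b[2]-b[1]).round())
            # gauge head expected at the head top z=140 over the shaft
            u,v=proj("top",np.append(sh,140));x0,y0=int(u)-9,int(v)-9
            w=h[y0:y0+19,x0:x0+19];g=(w[...,1]<60)&(w[...,2]>85)
            if g.any():
                p=np.argwhere(g).mean(0)[::-1]+[x0,y0];print("   head px",g.sum(),p.round(1),onz("top",p,138)[:2].round(1))
E
python3 - <<'E'
from pots import *
for n in ("t10","t12"):
    t=cv2.imread(f"pics/{n}.png");print(n);pots(t)
t=cv2.imread("pics/t10.png");m=(t.max(2)<90).astype(np.uint8);n,l,q,ce=cv2.connectedComponentsWithStats(m[145:180,340:372])
for i in range(1,n):
    if q[i,4]>40: p=ce[i]+[340,145];print("knob",q[i],p,onz("top",p,176))
E
```

```text
t10
pot [656.3  86.3] yaw -16.6 shaft [629.4  94.3] sides 99.0 98.0
   head px 20 [288.1 171.2] [610.9  95.6]
pot [639.6 -97.5] yaw 1.0 shaft [611.7 -98. ] sides 171.0 149.0
pot [468.1  88.8] yaw 18.5 shaft [441.5  79.9] sides 100.0 98.0
   head px 50 [294.1 230.1] [433.4  73.1]
pot [465.6 322.2] yaw 1.0 shaft [437.6 321.7] sides 93.0 96.0
   head px 55 [210.8 230.5] [428.  321.4]
pot [ 459.6 -123.6] yaw 14.6 shaft [ 432.5 -130.7] sides 100.0 98.0
   head px 49 [363.1 234.5] [ 424.1 -133. ]
t12
pot [656.3  86.3] yaw -16.6 shaft [629.4  94.3] sides 99.0 98.0
   head px 24 [286.6 167.2] [622.9 100.3]
pot [638.8 -50.4] yaw 1.0 shaft [610.8 -50.9] sides 76.0 149.0
   head px 13 [334.8 170.2] [616.6 -45.9]
pot [476.5 137.9] yaw 20.8 shaft [450.4 128. ] sides 99.0 98.0
   head px 26 [278.2 227.9] [439.3 120.7]
pot [465.6 322.2] yaw 1.0 shaft [437.6 321.7] sides 93.0 96.0
   head px 51 [210.7 230.9] [426.8 321.7]
knob [  9   9  13  13 133] [354.60902256 160.21804511] [ 640.51375179 -102.31017505  176.        ]
```

Run:
```python
from h import *
def asc(n,cx,cy):
    t=cv2.imread(f"pics/{n}.png");w=cv2.resize(t[cy-16:cy+16,cx-16:cx+16],(48,48),interpolation=cv2.INTER_AREA)[::2]
    h=cv2.cvtColor(w,cv2.COLOR_BGR2HSV);print(n)
    for r in h: print("".join('#' if v<70 else ('w' if v>190 else 'o') if s<75 else 'G' if 35<hh<95 else '.' for hh,s,v in r))
asc("t10",294,225);asc("t12",279,222)
im=cv2.imread("pics/w12.png");st=status.read_state()
print(proj("wrist",np.array([450,128,100]),st))
```

```text
t10
.........######GGG###GGGGGG.............oooooooo
.........GG########GGGGG##..............oo#ooooo
G################GGGGG##..................oooooo
....##############GGGGGG..................oo#ooo
.......########G##GGGGGGGG................oooooo
......#######oGG##....GGGGG.................oooo
...GGG####....GGG#..........................o#oo
...............G............................oooo
.............................................oo#
.............................................ooo
..........................#....................o
.....................o######...................o
...............###oooooooo#o....................
...............##oooooooooo###..................
...............#ooooooooooo###..................
.................#oooooooo#ooo#.................
.................#oooooooooooo#.................
..................####oooo................oooooo
..................###............oo.oooooooooooo
.............................o.ooooooooooooooooo
o......................ooooooooooooooooooooooooo
oo............oooooooooooooooooooooooooooooooooo
oo.......o..oooooo
[... 587 characters left out ...]
...........###..................oo#
....................########...................o
..............###ooooooo##o#...................o
..............##ooooooooo#####..................
...............oooooooooo#####..................
...............ooooooooo#######.................
.................ooooooooo#####..............ooo
.................######o...............oo.oooooo
..................#..............ooooo##oooooooo
............................ooooooo#oooooooooooo
o.....................oooooooooooooooooooooooooo
o..............oooooo###oooooooooooooooooooooooo
oo..........oooooo#ooooooooooooooooooooooooooooo
ooo..ooooooooooooooooooooooooooooooooooooooooooo
[160.53537567 291.85988715]
```

Run:
```python
from h import *
c=[onz("top",(180+(x-400)*.55,130+y*130/270),142)[:2] for x,y in [(683,27),(751,25),(752,107),(682,110)]]
print(np.round(c,1),np.mean(c,0))
st=status.read_state();im=cv2.imread("pics/w12.png")
for cc in [(647,-101),(653,-101),(641,-101)]:
    print(cc,[proj("wrist",np.array([cc[0]+dx,cc[1]+dy,142]),st).round(0) for dx,dy in [(59,59),(59,-59),(-59,-59),(-59,59)]])
g=cv2.cvtColor(im,cv2.COLOR_BGR2GRAY)
# bright rim lines of the lid along the image centre column/row
print("col 290 G",im[90:240:2,290,1]);print("row 200 G",im[200,220:420:2,1])
```

```text
[[ 699.4  -47. ]
 [ 704.4 -160.5]
 [ 583.4 -162.8]
 [ 577.   -47.1]] [ 641.02542245 -104.3673959 ]
(647, -101) [array([263., 110.]), array([380., 114.]), array([371., 225.]), array([263., 221.])]
(653, -101) [array([263., 104.]), array([381., 109.]), array([372., 220.]), array([263., 215.])]
(641, -101) [array([263., 115.]), array([380., 120.]), array([371., 230.]), array([263., 226.])]
col 290 G [167 168 129  85  87  76  83  85  85  84  83 133 237 198 189 193 191 192
 192 192 193 193 192 195 191 189 191 192 189 190 191 190 189 189 191 188
 193 193 193 191 189 191 188 190 191 187 187 189 191 190 188 192 201 189
 185 187 188 188 197 198 198 199 196 200 201 208 234 211 171 170 187 171
 169 170 166]
row 200 G [172 170 169 171 172 173 175 175 174 175 155 160 167 174 171 171 179 174
 177  82  82  86  86  79 164 229 175 169 170 173 173 184 187 187 188 187
 187 185 186 187 186 186 189 187 188 186 186 188 185 190 188 187 188 187
 192 186 185 191 188 186 184 189 188 187 185 185 188 183 188 184 186 186
 204 207 208 209 206 204 224 219  83 131 169 167 174 169 173 169 171 171
 173 171 172 167 168 171 167 169 169 170]
```

The lid sits at about (645,-104), and planter B was knocked aside about 50 mm with its gauge still in its shaft. Regrasping the knob.

Call:
move_arm:
  plan:
    - [[14, -4, -30], [0, 0, 0], 1]
    - [[0, 0, -45], [0, 0, 0], 1]
    - [[0, 0, -45], [0, 0, 0], 1]
    - [[0, 0, -25], [0, 0, 0], 1]
    - [[0, 0, -13], [0, 0, 0], 1]
    - [[0, 0, 0], [0, 0, 0], 1]
    - [[0, 0, 0], [0, 0, 0], 0]
    - [[0, 0, 0], [0, 0, 0], 0]
    - [[0, 0, 0], [0, 0, 0], 0]
    - [[0, 0, 0], [0, 0, 0], 0]

```text
clock: 34.78
eef_pos: [645.6, -104.9, 154.3]
tool_rot: [3.141, -0.002, 0.037]
force: [-1.4, -0.4, 5.0]
width: 26.2
gripper_force: 58.9
```

Call:
move_arm:
  plan:
    - [[0, 0, 5], [0, 0, 0], 0]
    - [[0, 0, 20], [0, 0, 0], 0]
    - [[0, 0, 35], [0, 0, 0], 0]
    - [[0, 0, 40], [0, 0, 0], 0]
    - [[0, 0, 35], [0, 0, 0], 0]
    - [[0, 0, 15], [0, 0, 0], 0]
    - [[-15, -18, 0], [0, 0, 0.4], 0]
    - [[-28, -32, 0], [0, 0, 0.5], 0]
    - [[-35, -41, 0], [0, 0, 0.5], 0]
    - [[-35, -41, 0], [0, 0, 0], 0]

```text
clock: 36.02
eef_pos: [528.0, -239.0, 301.0]
tool_rot: [-3.141, 0.005, 0.06]
force: [-0.2, -1.0, -3.0]
width: 26.4
gripper_force: 59.2
```

Call:
move_arm:
  plan:
    - [[-35, -40, 0], [0, 0, 0], 0]
    - [[-28, -32, 0], [0, 0, 0], 0]
    - [[-15, -17, 0], [0, 0, 0], 0]
    - [[0, 0, -40], [0, 0, 0], 0]
    - [[0, 0, -30], [0, 0, 0], 0]
    - [[0, 0, 0], [0, 0, 0], 0]
    - [[0, 0, 0], [0, 0, 0], 0]

```text
clock: 36.9
eef_pos: [453.4, -326.3, 233.5]
tool_rot: [3.141, 0.0, 0.06]
force: [0.3, 0.2, -2.3]
width: 26.3
gripper_force: 59.4
```

Run:
```python
from h import *
st,im=snap("wrist","w13");s,t=snap("top","t13");print(st["eef_pos"],st["tool_rot"])
z=st["eef_pos"][2]+15-27; zb=st["eef_pos"][2]+15-153;print("roof z",z,"rim z",zb)
# lid roof edges & caddy edges: predicted pixel, for the centre guess
c=np.array([454.3,-326.8]);a=np.radians(3.5);Rm=np.array([[np.cos(a),-np.sin(a)],[np.sin(a),np.cos(a)]])
for nm,h,zz in (("roof",59,z),("rim",59,zb),("caddy",61,30)):
    print(nm,[proj("wrist",np.append(c+Rm@np.array(d)*h,zz),st).round(0) for d in [(1,1),(1,-1),(-1,-1),(-1,1)]],[proj("top",np.append(c+Rm@np.array(d)*h,zz)).round(0) for d in [(1,1),(1,-1),(-1,-1),(-1,1)]])
hsv=cv2.cvtColor(im,cv2.COLOR_BGR2HSV)
m=im.max(2)
np.set_printoptions(linewidth=250)
print("col 290",m[60:170:2,290]);print("col 350",m[60:170:2,350]);print("row 150",m[150,180:460:3])
print("row 110",m[110,180:460:3])
```

```text
[ 453.37687882 -326.32648853  233.47678913] [3.14146215e+00 4.50328062e-04 6.04756855e-02]
roof z 221.47678913339462 rim z 95.47678913339462
roof [array([205., 141.]), array([431., 141.]), array([408., 326.]), array([228., 326.])] [array([414., 204.]), array([456., 203.]), array([460., 245.]), array([417., 247.])]
rim [array([253., 128.]), array([382., 128.]), array([376., 247.]), array([259., 247.])] [array([404., 208.]), array([442., 206.]), array([445., 244.]), array([407., 246.])]
caddy [array([263., 123.]), array([372., 123.]), array([368., 226.]), array([267., 226.])] [array([399., 209.]), array([436., 207.]), array([439., 244.]), array([401., 246.])]
col 290 [162 164 163 160 163 163 164 177 182 166 161 163 163 162 160 164 164 163 164 162 165 164 163 163 167 162 162 165 206 162 165 137  62  65 135 144 131 114 116 172 230 229 210 189 188 190 191 192 192 182 185 186 191 193 191]
col 350 [164 165 163 168 167 165 167 166 164 190 153 163 169 165 168 168 169 163 163 167 166 163 167 166 164 169 165 167 170 167 200 142  69  65 141 148 118 117 114 199 230 230 197 186 186 186 186 188 189 185 186 187 189 191 193]
row 150 [105 103 106 103 106 105 106 166 231 239 240 189 188 186 187 189 188 187 189 189 188 189 187 186 184 195 226 224 195 190 187 189 189 190 192 182 191 190 191 190 191 191 187 191 189 190 189 191 190 188 190 192 189 192 191 190 189 187 195 190 191 192
 191 189 227 225 212 218 221 223 221 221 221 221 222 220 222 221 221 222 222 236 232 182 170 168 168 169 167 165 167 164 166 166]
row 110 [165 162 158 165 162 162 161 162 163 163 200 161 164 164 162 163 162 163 164 163 163 160 162 164 164 163 165 161 164 161 161 164 166 168 163 160 162 161 162 161 163 166 166 164 165 163 161 165 165 167 165 167 166 168 167 166 169 164 165 167 165 164
 187 167 169 170 167 167 165 168 169 169 165 168 165 166 165 166 162 165 164 166 163 168 166 165 166 164 166 162 160 163 163 166]
```

The lid lines up with the caddy to about 1 mm. Its far edge is at row 141 and the caddy's far edge is at row 123, both as predicted. Lowering.

Call:
move_arm:
  plan:
    - [[1, 0, -18], [0, 0, 0], 0]
    - [[0, 0, -18], [0, 0, 0], 0]
    - [[0, 0, -12], [0, 0, 0], 0]
    - [[0, 0, -8], [0, 0, 0], 0]
    - [[0, 0, -4], [0, 0, 0], 0]
    - [[0, 0, -4], [0, 0, 0], 0]
    - [[0, 0, 0], [0, 0, 0], 0]

```text
clock: 37.88
eef_pos: [455.1, -325.8, 169.3]
tool_rot: [3.142, -0.0, 0.061]
force: [-0.6, -0.3, -2.1]
width: 26.6
gripper_force: 59.6
```

Call:
move_arm:
  plan:
    - [[0, 0, -2], [0, 0, 0], 0]
    - [[0, 0, -1], [0, 0, 0], 0]
    - [[0, 0, 0], [0, 0, 0], 0]

```text
clock: 38.25
eef_pos: [455.4, -326.1, 168.2]
tool_rot: [3.14, -0.001, 0.061]
force: [-2.9, 2.3, 9.9]
width: 26.2
gripper_force: 60.9
```

Seated with contact at the expected height. Releasing, backing up, and retreating clear for a check.

Call:
move_arm:
  plan:
    - [[0, 0, 0], [0, 0, 0], 1]
    - [[0, 0, 0], [0, 0, 0], 1]
    - [[0, 0, 0], [0, 0, 0], 1]
    - [[0, 0, 20], [0, 0, 0], 1]
    - [[0, 0, 45], [0, 0, 0], 1]
    - [[0, 0, 45], [0, 0, 0], 1]
    - [[0, 0, 40], [0, 0, 0], 1]
    - [[0, 0, 0], [0, 0, 0], 1]
    - [[0, 0, 0], [0, 0, 0], 1]
    - [[0, 0, 0], [0, 0, 0], 1]

```text
clock: 39.5
eef_pos: [454.3, -325.3, 314.9]
tool_rot: [-3.14, 0.002, 0.061]
force: [-0.5, 0.4, -1.1]
width: 85.7
gripper_force: 0.0
```

Run:
```python
from pots import *
np.set_printoptions(linewidth=250)
st,im=snap("wrist","w14");s,t=snap("top","t14");print(st["eef_pos"],st["force"],st["clock"]);pots(t)
c=np.array([454.3,-326.8]);a=np.radians(3.5);Rm=np.array([[np.cos(a),-np.sin(a)],[np.sin(a),np.cos(a)]])
for nm,h,zz in (("roof",59,156),("caddy",61,30)):
    print(nm,[proj("wrist",np.append(c+Rm@np.array(d)*h,zz),st).round(0) for d in [(1,1),(1,-1),(-1,-1),(-1,1)]])
m=im.max(2)
for u in (290,350): print("col",u,m[100:240:2,u])
for v in (150,200): print("row",v,m[v,230:410:2])
```

```text
[ 454.3187868  -325.28627638  314.90181413] [-0.49768689  0.41546019 -1.07231013] 39.5
pot [656.3  86.4] yaw -17.2 shaft [629.6  94.7] sides 100.0 99.0
   head px 30 [287.7 166.4] [625.5  97.2]
pot [476.5 137.9] yaw 20.8 shaft [450.4 128. ] sides 99.0 98.0
   head px 37 [277.5 226.5] [443.5 122.7]
pot [465.6 322.2] yaw 1.0 shaft [437.6 321.7] sides 93.0 96.0
   head px 51 [210.7 230.9] [426.8 321.7]
pot [ 459.6 -123.6] yaw 14.6 shaft [ 432.5 -130.7] sides 100.0 98.0
   head px 40 [363.5 235.3] [ 421.7 -134.2]
roof [array([259., 128.]), array([379., 128.]), array([374., 240.]), array([264., 240.])]
caddy [array([274., 122.]), array([363., 122.]), array([360., 206.]), array([277., 206.])]
col 290 [149 149 152 148 148 151 147 155 178 151 153 121 132 225 193 176 172 172 173 173 170 172 172 173 172 174 173 174 176 175 172 173 173 172 173 173 173 173 172 169 174 175 171 176 173 172 169 175 172 169 173 171 178 179 187 188 185 190 186 184 183 185
 184 184 189 185 185 189 225 206]
col 350 [155 151 149 152 151 150 151 153 151 158 161 122 137 218 179 174 173 176 176 172 174 176 175 175 174 174 
[... 219 characters left out ...]
149 150 154 153 147 147 176 227 184 168 169 174 169 169 170 174 177 174 174 172 174 173 174 165 170 168 170 173 167 174 171 176 175 176 174 175 174 170 176 176 174 175 172 171 173 167 172 174 171 172 174 173 174 174
 178 174 188 205 204 207 204 204 205 200 216 227 178 155 156 156 155 155 155 153 154 154 154 155 154 152 152 148]
row 200 [155 149 150 149 150 149 151 149 147 152 147 149 150 152 153 165 223 202 171 171 172 171 171 165 178 175 170 172 174 171 173 172 173 173 172 172 174 171  54  65  63  64  64  67  60  60  61  61  59  61  59 160 175 172 168 170 171 172 168 169 176 172
 170 169 201 203 205 207 203 203 205 209 225 182 156 149 152 152 150 152 158 155 150 151 148 149 151 148 148 148]
```

```bash
python3 -c "
from cell import ctrl
print(ctrl.finish_job())"
```

```text
the job is handed in; nothing more can be done
None
```

I handed the job in at about 39.5 s on the robot clock; the hand-in returned no verdict, but my last camera check found a gauge standing in each of the four white planters (none were left over as spares) and the lid back on the caddy, level and within about 3 mm of centre.

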